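Stack the stepped spacers on a sprung rotor spindle

ROBOT

A 6-joint arm with a two-finger parallel gripper is mounted at the origin on the work surface. World frame = base frame: x ahead of the robot, y to its left, z up, the work surface at z = 0. Lengths are in m, angles in rad, forces in N, time in s.
With the tool pointing down it reaches from about 0.25 to 0.8 m from the base axis. Payload 8.5 kg.
Tool frame: the origin (TCP) lies midway between the tips of the shut fingers; the grasp point (between the pads) lies 19 mm behind it (manip.grip_point_offset is the distance from the TCP to the grasp point, in m); z points along the fingers, x is the direction in which the jaws open and shut, and the axes are right-handed (so a half turn about z gives the same grasp; the last joint's range is limited). The gripper opens to 85 mm and grips with 20 to 120 N. Pads are 22 mm wide; open, the fingers measure 114 mm over their backs; the gripper's body (76 mm by 85 mm) begins 54 mm behind the grasp point. The pads swing forward as they close: fully open they stand 13 mm farther back than shut.
Start: joints at [1.251, 0.238, -0.013, 1.319, 0, 1.571], TCP at [0.165, 0.498, 0.231] pointing down, gripper open.
Joint ranges: [-2.66, 2.66], [-1.03, 1.9], [-1.14, 1.46], [-1.82, 2.27], [-1.45, 1.34], [-3.14, 3.14]. Speed limits (rad/s): [2.22, 2.22, 2.79, 3.14, 3.14, 3.14].

INTERFACE

Orientations are given as a unit quaternion [w, x, y, z].
In Python, from cell import manip, imaging, workorder, spotter gives the robot as it stands.
- The arm moves only by the tool move_arm, never from a script. Its argument "moves" is a list of rows, each an object of numbers: "ax", "ay", "az": the turn, a rotation vector about the tool's x, y, z in rad; "tx", "ty", "tz": the shift along the tool's x, y, z in mm; "jaw": the opening in per cent of the stroke, from 0 (shut) to 100 (fully open). A call has 1 to 10 rows; each row is the pose to reach, as a shift and turn from the pose measured when the call began, along the tool's axes at that moment; what a row does not reach only later rows make up. A row lasts 1/8 s, in which the tool goes at most 62.5 mm and 10.7 degrees, less where a joint would pass 70% of its speed; a pose out of reach is approached as far as the arm can. A call with a gripper value outside its range is refused whole. The fingers move at their own pace and stop on an object; the grip force is fixed at half the most. Time passes only in rows, so rows that repeat a pose let the fingers close. It gives the time, the measured TCP pose, the force and the opening at its end, in the units of the state.
- manip.observe(): the state, without advancing time (a new reading comes with each control period).
- imaging.camera(name): name is "side" or "top"; returns the picture (384x512x3 uint8, blue, green, red); there is no depth.
- imaging.camera_info(name): a dict with "vertical_fov" (degrees; the focal length in pixels is half the picture's height over the tangent of half this angle, whatever the lens; pixels are square), "cx", "cy" (the principal point, pixels), "R" (3x3) and "t" (3): a world point X has camera coordinates R X + t. Camera axes: x right, y down, z forward; pixel columns grow to the right and rows downward; lengths in m; the calibration is good to about 2 mm. A picture is of the moment at which its call begins. camera_info takes no time and is no camera call.
- workorder.job_done(): hands the job in, once; it reports no verdict.
Trained networks look in the newest picture that a camera, given by its name, has taken for a name from the list of things; names that differ only in an ending like _2 or _b are one class to them, and where a whole thing is asked for, a point or a joint stands for the part that bears it (a point fixed in the world has none). Each returns a list of dicts, best first, with "score" (0 to 1); they miss things now and then, are a little off and sometimes report something else, mostly with a low value. They report only what shows in the picture. A call takes as long as a camera call. They do not tell look-alikes from the thing itself.
- spotter.spot_in(camera, name): "xyz" ([x, y, z] in m, in world coordinates, good to about 4 mm: the middle of the surface that is visible of it).
The state is a dict: "time": time; "joint_pos": joint angles; "joint_velocities": joint speeds; "joint_efforts": joint torques, N m; "position": TCP position; "tcp_rot": TCP orientation; "force": force on the tool from outside, world axes, zero at the start; "ft_torque": the same for the moment, N m; "gripper_width": finger opening in m.
Only numpy, scipy, OpenCV 4.12 (cv2) and the standard library are available. Lean on these libraries where they do the work, as an engineer would, in place of code of your own. Each camera call takes 0.05 s, during which the arm holds its last target.

TASK

Thread the three white spacer rings onto the upright spindle of the drive unit, the largest first at the bottom, then the medium, then the smallest on top. The sprung pads in the spindle hold each ring back, so press each one down until you feel it seat firmly on what lies below, with no gap, but gently: never lean hard on the spindle. Let go, and leave the glassware and bottles alone.

Things in the scene. Friction and masses are not known exactly. Their poses are not given: they have to be found in the camera images.
- spindle_tip (a point): the centre of the flat top of the fixed upright steel spindle, 18 mm in diameter and 54 mm tall above the seat; its top edge is chamfered over the last 3.5 mm to 15 mm diameter
- seat (a point): the middle of the round flat steel seat (48 mm in diameter) at the spindle's foot, 54 mm below the tip, on which the first spacer rests. In the spindle, centred 6.5, 19.5 and 32.5 mm above the seat, are three rings of sprung pads, each ramped above and below, about 12 mm tall and standing 2 mm proud; a spacer has to be pushed down over them (about 3 to 7 N, most at the ramps) and they hold it by friction wherever it is left
- drive: the drive unit, a fixed white box 170 x 150 mm whose flat top is 50 mm above its origin, standing on levelling feet that hold it at a different height each time (origin 10 to 24 mm above the bench); origin on the spindle axis, 60 mm below the seat, z up
- hub: the fixed round steel hub under the seat, 48 mm in diameter and 10 mm high, origin at the middle of its underside; its top face is the seat. Rigid, with no give: pressing on past the stop drives the load up steeply, and it must not be loaded with more than 40 N
- large_center (a point): the middle (half-way up, on the axis) of the large spacer: a plain white plastic ring, 54 mm outside diameter, 20 mm bore, 13 mm high, z along its bore; starts lying flat on the rubber mat
- medium_center (a point): the middle (half-way up, on the axis) of the medium spacer: a plain white plastic ring, 44 mm outside diameter, 20 mm bore, 13 mm high, z along its bore; starts lying flat on the rubber mat
- small_center (a point): the middle (half-way up, on the axis) of the small spacer: a plain white plastic ring, 34 mm outside diameter, 20 mm bore, 13 mm high, z along its bore; starts lying flat on the rubber mat
- mat: the fixed black rubber mat the spacers lie on, 120 x 300 x 4 mm, origin under its centre
- jar: bystander: brown glass jar with black cap, 72 mm in diameter, 130 mm tall, origin under its centre
- flask: bystander: glass conical flask, 72 mm in diameter, 104 mm tall, origin under its centre
- dropper: bystander: white dropper bottle, 28 mm in diameter, 65 mm tall, origin under its centre
Mind the look-alikes: they are no part of the job. What is shaped like the part that bears large_center but pink is not meant.

How it is judged:
By the outcome, as a careful person would: the job done as asked, in the order asked, and still so for the second after the job is handed in, with the robot touching nothing.
It also fails if it takes over 70 s, if anything falls off the work surface, if the arm or the gripper's body presses on something with over 40 N, if the wrist force passes 120 N, or if a joint passes its speed limit or range.

## Working session

There is one attempt and no reset: what is moved stays moved. The work goes in short steps, Python scripts to look and compute and a tool call to move; the robot and the scene stay as the last step left them, time stands still between calls to the robot, and variables do not carry over. Pictures are saved under pics/ and viewed, and the job is handed in when it is done.

Besides the shell and the picture viewer there is one more tool, called after "Call:" as name([rows], argument=value, ...), one row to a line, values as JSON. move_arm: Moves the arm, as the interface text tells. Its arguments: {"type":"object","properties":{"moves":{"type":"array","items":{"type":"object","properties":{"ax":{"type":"number"},"ay":{"type":"number"},"az":{"type":"number"},"tx":{"type":"number"},"ty":{"type":"number"},"tz":{"type":"number"},"jaw":{"type":"number"}}}}},"required":["moves"]}

```bash
mkdir -p pics; ls
cat > h.py <<'E'
import numpy as np, cv2
from cell import manip, imaging, workorder, spotter
E
python3 - <<'E'
from h import *
s=manip.observe(); print(s)
for c in("side","top"):
    im=imaging.camera(c); cv2.imwrite(f"pics/{c}0.png",im); print(c,imaging.camera_info(c))
    for n in ["spindle_tip","seat","drive","hub","large_center","medium_center","small_center","mat","jar","flask","dropper"]:
        try: print(n,[(np.round(d["xyz"],4).tolist(),round(d["score"],2)) for d in spotter.spot_in(c,n)][:4])
        except Exception as e: print(n,e)
print(manip.observe()["time"])
E
```

```text
pics
{'time': 0.0, 'joint_pos': array([ 1.25102226e+00,  2.38809813e-01, -1.42213515e-02,  1.31920651e+00,
       -7.86140964e-07,  1.57078166e+00]), 'joint_velocities': array([ 0.00171893,  0.00082038, -0.00135364, -0.00031751, -0.00060869,
        0.00100742]), 'joint_efforts': array([ 2.73685455e-04, -5.38782763e+01,  3.46438229e+01,  1.85804319e-02,
       -7.87508930e-05,  1.51192177e-05]), 'position': array([0.16490912, 0.49800544, 0.23067521]), 'tcp_rot': array([ 4.22278478e-04,  8.10659448e-01,  5.85517497e-01, -5.83998838e-04]), 'force': array([ 0.10193696,  0.14663443, -0.51404286]), 'ft_torque': array([ 0.00281211,  0.01209491, -0.03141667]), 'gripper_width': 0.08550642261218633}
side {'vertical_fov': 57.670223185005895, 'cx': 256.68268229545447, 'cy': 192.78697758880378, 'R': array([[ 0.98507553, -0.17092417, -0.02027639],
       [-0.13715258, -0.70829652, -0.69246315],
       [ 0.10399699,  0.68490946, -0.72116826]]), 't': array([-0.58477684,  0.07833176,  0.83724322])}
spindle_tip [([0.5438, 0.1102, 0.0706], 0.63)]
seat [([0.5429, 0.113, 0.0734], 0.7)]
drive [([0.5441, 
[... 755 characters left out ...]
291180e-02, -9.80050716e-01]]), 't': array([-0.13136956,  0.56539792,  1.03420499])}
spindle_tip [([0.5386, 0.1358, 0.0729], 0.98)]
seat [([0.5395, 0.1404, 0.0731], 0.87)]
drive [([0.537, 0.1388, 0.0741], 0.76)]
hub [([0.541, 0.1422, 0.0777], 0.77)]
large_center [([0.5844, -0.392, 0.0128], 0.75), ([0.5361, -0.2626, 0.0187], 0.7), ([0.6898, -0.3199, 0.0104], 0.68), ([0.6783, -0.204, 0.0118], 0.66)]
medium_center [([0.4765, -0.0831, 0.011], 0.48), ([0.5353, -0.2616, 0.0172], 0.48)]
small_center []
mat [([0.5111, -0.165, 0.003], 0.68)]
jar []
flask [([0.38, 0.0064, 0.0438], 0.86), ([0.5386, 0.1426, 0.0757], 0.66), ([0.5332, -0.2636, 0.0172], 0.36)]
dropper [([0.7583, -0.117, 0.0427], 0.48)]
1.2
```

View pics/side0.png

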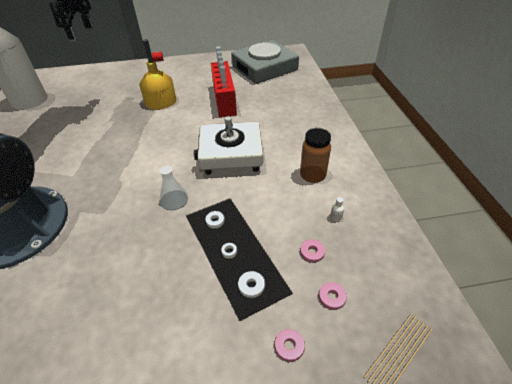

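View pics/top0.png

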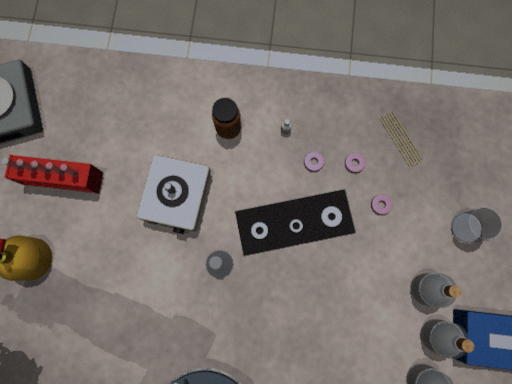

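The rings on the mat show in the side picture at medium (215,219), small (230,250) and large (252,284). In the top picture they are at (259,230), (296,226) and (331,216). The three pink rings off the mat are look-alikes. Next I'll measure the rings and the spindle more precisely.

```bash
cat >> h.py <<'E'
from scipy.optimize import least_squares
CAL={c:imaging.camera_info(c) for c in("side","top")}
def proj(c,P):
    i=CAL[c];f=192/np.tan(np.radians(i["vertical_fov"])/2)
    q=np.atleast_2d(P)@np.array(i["R"]).T+np.array(i["t"])
    return np.c_[f*q[:,0]/q[:,2]+i["cx"],f*q[:,1]/q[:,2]+i["cy"]]
def ray(c,u,v,z):
    i=CAL[c];f=192/np.tan(np.radians(i["vertical_fov"])/2);R=np.array(i["R"]);t=np.array(i["t"])
    d=R.T@np.array([(u-i["cx"])/f,(v-i["cy"])/f,1]);o=-R.T@t
    return o+d*(z-o[2])/d[2]
def circ(x,y,z,r,n=72):
    a=np.linspace(0,2*np.pi,n,endpoint=False);return np.c_[x+r*np.cos(a),y+r*np.sin(a),0*a+z]
def crop(c,im,u,v,w=32,h=24,k=12):
    cr=im[int(v)-h:int(v)+h,int(u)-w:int(u)+w]
    return cv2.resize(cr,None,fx=k,fy=k,interpolation=cv2.INTER_CUBIC)
E
cat > rings.py <<'E'
from h import *
def render(c,x,y,r,z0=.004,h=.013,S=8):
    T=[]
    for C in (np.r_[circ(x,y,z0,r),circ(x,y,z0+h,r)],):
        hull=cv2.convexHull(proj(c,C).astype(np.float32))
    return hull
E
python3 - <<'E'
from h import *
init={'large':(.5355,-.262,.027),'medium':(.478,-.0845,.022),'small':(.4994,-.1795,.017)}
pan=[]
for c in("side","top"):
    im=cv2.imread(f"pics/{c}0.png");g=im.min(2).astype(float)
    for n,(x,y,r) in init.items():
        # weighted white blob near
        u,v=proj(c,[x,y,.0105])[0]
        w=22;u0,v0=int(u)-w,int(v)-w
        p=g[v0:v0+2*w,u0:u0+2*w]
        m=(p>110).astype(np.uint8)
        N,L,st,ce=cv2.connectedComponentsWithStats(m)
        k=1+np.argmin([np.hypot(*(ce[j]-w))+ (100 if st[j][4]<25 else 0) for j in range(1,N)])
        cs,_=cv2.findContours((L==k).astype(np.uint8),cv2.RETR_EXTERNAL,cv2.CHAIN_APPROX_NONE)
        fill=np.zeros_like(m);cv2.drawContours(fill,cs,-1,1,-1)
        mm=cv2.moments(fill,True);cu,cv_=mm['m10']/mm['m00']+u0,mm['m01']/mm['m00']+v0
        def res(p):
            h=cv2.convexHull(proj(c,np.r_[circ(p[0],p[1],.004,r),circ(p[0],p[1],.017,r)]).astype(np.float32))
            M=cv2.moments(h);return np.array([M['m10']/M['m00']-cu,M['m01']/M['m00']-cv_]),M['m00']
        s=least_squares(lambda p:res(p)[0],[x,y],diff_step=1e-3).x
        print(c,n,np.round(s,4),"area",mm['m00'],round(res(s)[1],1),"px",round(cu,1),round(cv_,1))
    t=proj(c,[.54,.12,.11])[0]
    cv2.imwrite(f"pics/sp_{c}.png",crop(c,im,*t))
    print(t)
E
```

```text
side large [ 0.5368 -0.2612] area 538.0 588.6 px 251.0 283.1
side medium [ 0.4784 -0.0769] area 233.0 274.5 px 214.2 218.2
side small [ 0.5019 -0.1711] area 176.0 210.5 px 228.7 249.1
[227.27513928 131.73747432]
top large [ 0.5359 -0.2637] area 314.0 352.7 px 331.4 216.2
top medium [ 0.4779 -0.0799] area 213.0 232.5 px 259.2 230.1
top small [ 0.5008 -0.1735] area 121.0 142.1 px 295.8 225.5
[180.01323669 190.90170844]
```

View pics/sp_side.png

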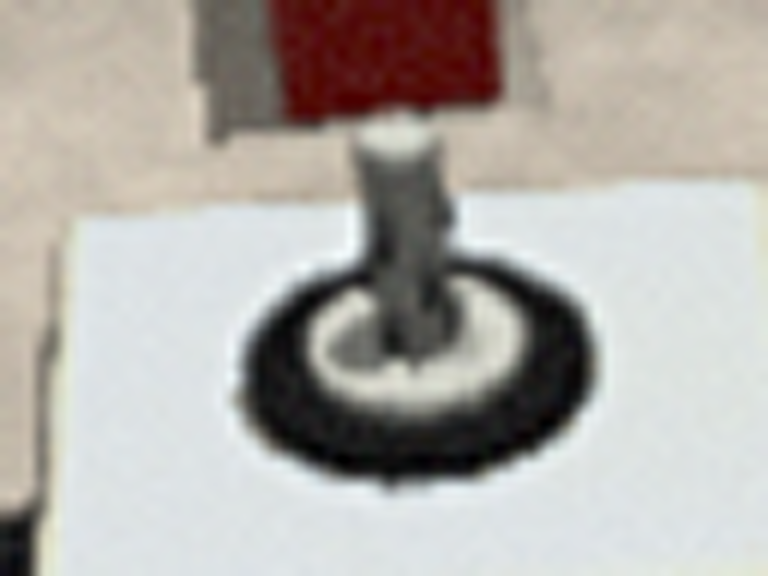

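View pics/sp_top.png

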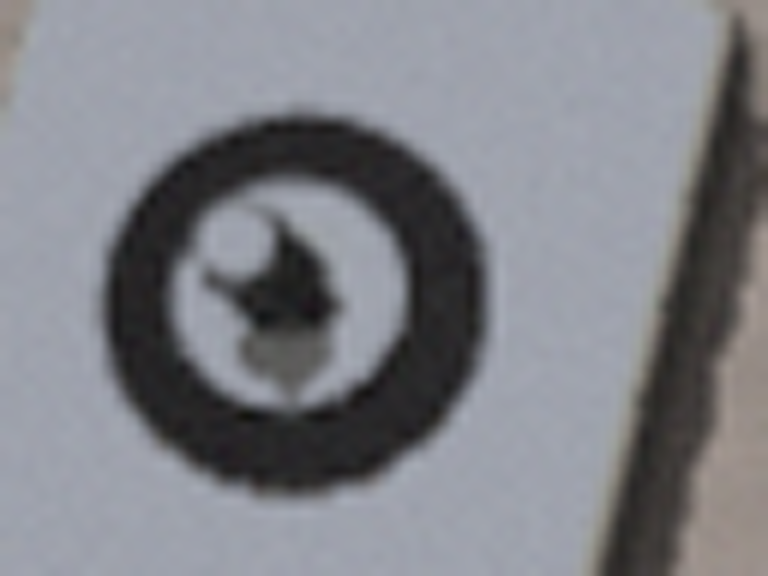

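Run:
```python
from h import *
a=cv2.imread("pics/side0.png")
cv2.imwrite("pics/rs.png",cv2.resize(a[200:310,190:300],None,fx=5.4,fy=5.4,interpolation=cv2.INTER_CUBIC))
```

```text
(no output)
```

View pics/rs.png

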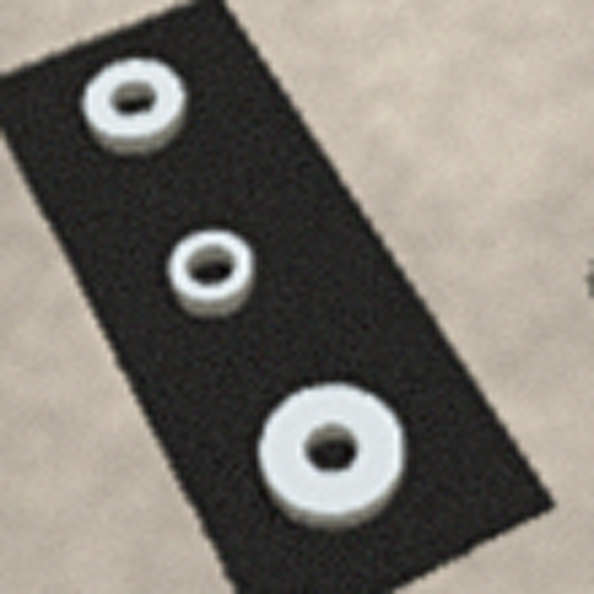

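Run:
```python
from h import *
o=lambda X,o:X/12-.5/12*0+o-.5
tip={'side':(o(400,195),o(137,107)),'top':(o(238,148),o(243,166))}
seat={'side':(o(417,195),o(341,107)),'top':(o(289,148),o(292,166))}
def r(p,wt=1):
    out=[]
    for c in tip:
        out+=list(proj(c,[p[0],p[1],p[2]+.054])[0]-tip[c])+list(proj(c,[p[0],p[1],p[2]])[0]-seat[c])
    return np.array(out)
s=least_squares(r,[.54,.12,.075],x_scale=.01);print(s.x,np.round(s.fun,2))
for c in tip:
    for z in(.070,.074,.078,.082): print(c,z,ray(c,*tip[c],z+.054)[:2].round(4),ray(c,*seat[c],z)[:2].round(4))
init={'large':(.536,-.262,.027),'medium':(.478,-.08,.022),'small':(.501,-.172,.017)}
for th in(65,80):
  for c in("side","top"):
    im=cv2.imread(f"pics/{c}0.png");g=im.min(2).astype(float)
    for n,(x,y,rr) in init.items():
        u,v=proj(c,[x,y,.0105])[0];w=22;u0,v0=int(u)-w,int(v)-w
        m=(g[v0:v0+2*w,u0:u0+2*w]>th).astype(np.uint8)
        N,L,st,ce=cv2.connectedComponentsWithStats(m)
        k=1+np.argmin([np.hypot(*(ce[j]-w))+ (100 if st[j][4]<25 else 0) for j in range(1,N)])
        cs,_=cv2.findContours((L==k).astype(np.uint8),cv2.RETR_EXTERNAL,cv2.CHAIN_APPROX_NONE)
        f=np.zeros_like(m);cv2.drawContours(f,cs,-1,1,-1)
        mm=cv2.moments(f,True);cu,cw=mm['m10']/mm['m00']+u0,mm['m01']/mm['m00']+v0
        def res(p):
            h=cv2.convexHull(proj(c,np.r_[circ(p[0],p[1],.004,rr),circ(p[0],p[1],.017,rr)]).astype(np.float32))
            M=cv2.moments(h);return np.array([M['m10']/M['m00']-cu,M['m01']/M['m00']-cw]),M['m00']
        s=least_squares(lambda p:res(p)[0],[x,y],diff_step=1e-3).x
        print(th,c,n,np.round(s,4),"area",mm['m00'],round(res(s)[1],1))
```

```text
[0.54572217 0.14741214 0.07880275] [-0.27  0.06 -0.07  0.07 -0.13 -0.37  0.14  0.04]
side 0.07 [0.5472 0.1607] [0.5467 0.1595]
side 0.074 [0.5469 0.1547] [0.5463 0.1541]
side 0.078 [0.5465 0.1487] [0.546  0.1488]
side 0.082 [0.5462 0.1428] [0.5457 0.1434]
top 0.07 [0.5465 0.1491] [0.5473 0.1498]
top 0.074 [0.5458 0.1481] [0.5466 0.1489]
top 0.078 [0.545  0.1472] [0.5459 0.148 ]
top 0.082 [0.5443 0.1462] [0.5452 0.1471]
65 side large [ 0.5368 -0.2629] area 592.0 591.1
65 side medium [ 0.4791 -0.0795] area 281.0 275.9
65 side small [ 0.5018 -0.1731] area 216.0 211.4
65 top large [ 0.5362 -0.263 ] area 356.0 352.6
65 top medium [ 0.4781 -0.0794] area 242.0 232.5
65 top small [ 0.5012 -0.1729] area 148.0 142.0
80 side large [ 0.5367 -0.2623] area 572.0 590.3
80 side medium [ 0.4788 -0.0789] area 267.0 275.6
80 side small [ 0.5016 -0.1725] area 205.0 211.2
80 top large [ 0.5361 -0.2632] area 344.0 352.7
80 top medium [ 0.4782 -0.0798] area 234.0 232.5
80 top small [ 0.5013 -0.1735] area 138.0 142.1
```

```bash
cat >> h.py <<'E'
from scipy.spatial.transform import Rotation as Ro
def toolR(s):
    q=s["tcp_rot"];return Ro.from_quat([q[1],q[2],q[3],q[0]])
def plan(xyz,yaw=0.):
    s=manip.observe();R=toolR(s)
    T=Ro.from_matrix(np.array([[np.cos(yaw),np.sin(yaw),0],[np.sin(yaw),-np.cos(yaw),0],[0,0,-1]]))
    a=(R.inv()*T).as_rotvec();t=R.inv().apply(np.array(xyz)-s["position"])*1000
    print("t",round(s["time"],2),"pos",s["position"].round(4),"F",s["force"].round(2),"w",round(s["gripper_width"],4))
    print("shift",t.round(1),"turn",a.round(3),"rows",round(max(np.linalg.norm(t)/62.5,np.degrees(np.linalg.norm(a))/10.7),1))
E
python3 - <<'E'
from h import *
plan((.38,.08,.23))
plan((.5365,-.263,.12))
E
```

```text
t 1.2 pos [0.165  0.4983 0.2313] F [ 0.21 -0.44 -0.53] w 0.0849
shift [-329.5  335.6    1.3] turn [0.    0.    1.251] rows 7.5
t 1.2 pos [0.165  0.4983 0.2313] F [ 0.21 -0.44 -0.53] w 0.0849
shift [-605.9  592.   111.3] turn [0.    0.    1.251] rows 13.7
```

Call:
move_arm([
  {"tx": -40, "ty": 40, "az": 0.15, "jaw": 70},
  {"tx": -82, "ty": 84, "az": 0.31, "jaw": 70},
  {"tx": -124, "ty": 126, "az": 0.47, "jaw": 70},
  {"tx": -166, "ty": 168, "az": 0.63, "jaw": 70},
  {"tx": -208, "ty": 210, "az": 0.79, "jaw": 70},
  {"tx": -250, "ty": 252, "az": 0.95, "jaw": 70},
  {"tx": -290, "ty": 294, "az": 1.1, "jaw": 70},
  {"tx": -330, "ty": 336, "az": 1.251, "jaw": 70},
  {"tx": -372, "ty": 374, "az": 1.251, "jaw": 70},
  {"tx": -410, "ty": 410, "az": 1.251, "jaw": 70},
])

```text
schema error: expected keys ax, ay, az, tx, ty, tz, jaw
```

Run:
```python
from h import *
plan((.5365,-.263,.06))
```

```text
t 1.2 pos [0.165  0.4983 0.2313] F [ 0.21 -0.44 -0.53] w 0.0849
shift [-605.9  592.   171.3] turn [0.    0.    1.251] rows 13.8
```

All seven keys are needed in each row.

Call:
move_arm([
  {"ax": 0, "ay": 0, "tz": 0, "tx": -40, "ty": 40, "az": 0.15, "jaw": 70},
  {"ax": 0, "ay": 0, "tz": 0, "tx": -82, "ty": 84, "az": 0.31, "jaw": 70},
  {"ax": 0, "ay": 0, "tz": 0, "tx": -124, "ty": 126, "az": 0.47, "jaw": 70},
  {"ax": 0, "ay": 0, "tz": 0, "tx": -166, "ty": 168, "az": 0.63, "jaw": 70},
  {"ax": 0, "ay": 0, "tz": 0, "tx": -208, "ty": 210, "az": 0.79, "jaw": 70},
  {"ax": 0, "ay": 0, "tz": 0, "tx": -250, "ty": 252, "az": 0.95, "jaw": 70},
  {"ax": 0, "ay": 0, "tz": 0, "tx": -290, "ty": 294, "az": 1.1, "jaw": 70},
  {"ax": 0, "ay": 0, "tz": 0, "tx": -330, "ty": 336, "az": 1.251, "jaw": 70},
  {"ax": 0, "ay": 0, "tz": 0, "tx": -372, "ty": 374, "az": 1.251, "jaw": 70},
  {"ax": 0, "ay": 0, "tz": 0, "tx": -410, "ty": 410, "az": 1.251, "jaw": 70},
])

```text
time: 2.45
position: [0.426, -0.0218, 0.2316]
tcp_rot: [0.0, 1.0, -0.0, 0.0]
force: [0.4, 0.8, -0.7]
gripper_width: 0.0597
```

Run:
```python
from h import *
plan((.5365,-.263,.06))
```

```text
t 2.45 pos [ 0.426  -0.0218  0.2316] F [ 0.38  0.76 -0.7 ] w 0.0597
shift [110.6 241.1 171.7] turn [ 0.    -0.001 -0.001] rows 5.1
```

Call:
move_arm([
  {"ax": 0, "ay": 0, "az": 0, "tx": 24, "ty": 52, "tz": 10, "jaw": 70},
  {"ax": 0, "ay": 0, "az": 0, "tx": 48, "ty": 104, "tz": 30, "jaw": 70},
  {"ax": 0, "ay": 0, "az": 0, "tx": 70, "ty": 152, "tz": 60, "jaw": 70},
  {"ax": 0, "ay": 0, "az": 0, "tx": 92, "ty": 200, "tz": 95, "jaw": 70},
  {"ax": 0, "ay": 0, "az": 0, "tx": 110.5, "ty": 241, "tz": 132, "jaw": 70},
  {"ax": 0, "ay": 0, "az": 0, "tx": 110.5, "ty": 241, "tz": 172, "jaw": 70},
  {"ax": 0, "ay": 0, "az": 0, "tx": 110.5, "ty": 241, "tz": 172, "jaw": 70},
])

```text
time: 3.32
position: [0.5341, -0.2622, 0.0567]
tcp_rot: [-0.001, 1.0, -0.001, -0.003]
force: [0.2, 0.2, 0.4]
gripper_width: 0.0597
```

Run:
```python
from h import *
plan((.5365,-.263,.02))
for c in("side","top"):
    im=imaging.camera(c);u,v=proj(c,[.5365,-.263,.03])[0];cv2.imwrite(f"pics/g1_{c}.png",crop(c,im,u,v))
```

```text
t 3.33 pos [ 0.5341 -0.2622  0.0567] F [0.22 0.16 0.38] w 0.0597
shift [ 2.6  0.9 36.7] turn [-0.003  0.005 -0.002] rows 0.6
```

View pics/g1_side.png

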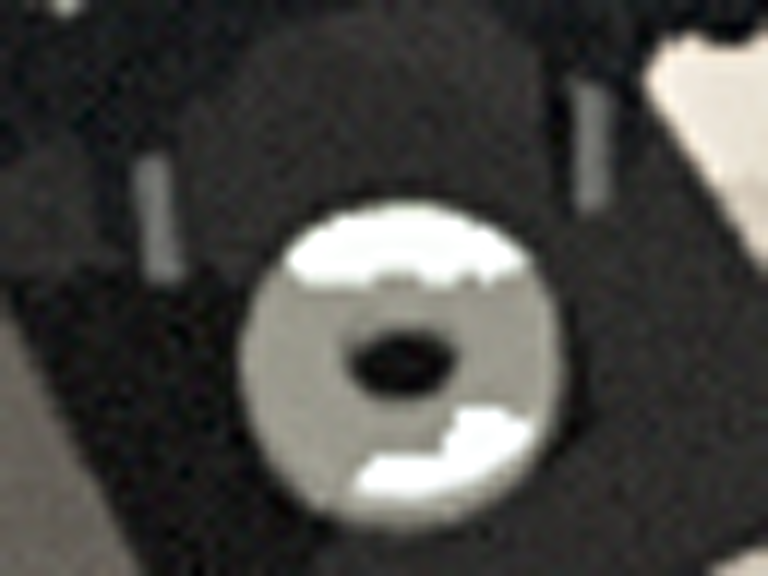

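Call:
move_arm([
  {"ax": 0, "ay": 0.005, "az": 0, "tx": 2.6, "ty": 1, "tz": 15, "jaw": 70},
  {"ax": -0.003, "ay": 0.005, "az": 0, "tx": 2.6, "ty": 1, "tz": 30, "jaw": 70},
  {"ax": -0.003, "ay": 0.005, "az": 0, "tx": 2.6, "ty": 1, "tz": 42, "jaw": 70},
  {"ax": -0.003, "ay": 0.005, "az": 0, "tx": 2.6, "ty": 1, "tz": 42, "jaw": 70},
  {"ax": -0.003, "ay": 0.005, "az": 0, "tx": 2.6, "ty": 1, "tz": 42, "jaw": 70},
])

```text
time: 4.05
position: [0.5392, -0.2637, 0.0186]
tcp_rot: [0.002, 1.0, -0.0, 0.003]
force: [-1.0, -0.3, -0.1]
gripper_width: 0.0597
```

Run:
```python
from h import *
plan((.5365,-.263,.01))
for c in("side","top"):
    im=imaging.camera(c);u,v=proj(c,[.5365,-.263,.02])[0];cv2.imwrite(f"pics/g2_{c}.png",crop(c,im,u,v))
```

```text
t 4.05 pos [ 0.5392 -0.2637  0.0186] F [-1.03 -0.33 -0.06] w 0.0597
shift [-2.8 -0.8  8.6] turn [ 0.003 -0.006 -0.   ] rows 0.1
```

View pics/g2_side.png

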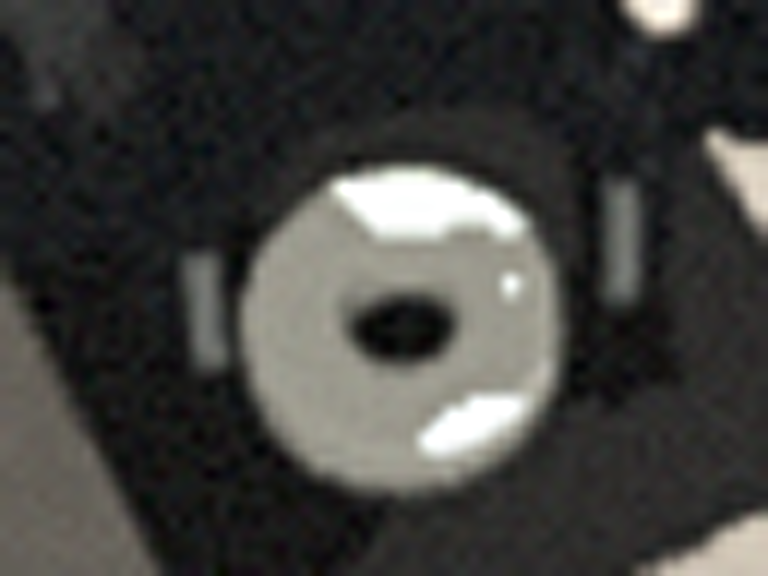

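Call:
move_arm([
  {"ax": 0, "ay": 0, "az": 0, "tx": -1.5, "ty": 0, "tz": 0, "jaw": 70},
  {"ax": 0, "ay": 0, "az": 0, "tx": -1.5, "ty": 0, "tz": 0, "jaw": 70},
])

```text
time: 4.4
position: [0.5379, -0.264, 0.0192]
tcp_rot: [0.002, 1.0, -0.0, 0.003]
force: [-0.3, -0.5, 0.3]
gripper_width: 0.0598
```

Run:
```python
from h import *
plan((.5365,-.263,.01))
```

```text
t 4.4 pos [ 0.5379 -0.264   0.0192] F [-0.25 -0.5   0.29] w 0.0598
shift [-1.5 -1.   9.2] turn [ 0.003 -0.007 -0.001] rows 0.1
```

Call:
move_arm([
  {"ax": 0.002, "ay": -0.004, "az": 0, "tx": -1.0, "ty": -0.7, "tz": 4, "jaw": 70},
  {"ax": 0.003, "ay": -0.006, "az": 0, "tx": -1.0, "ty": -0.7, "tz": 9, "jaw": 70},
  {"ax": 0.003, "ay": -0.006, "az": 0, "tx": -1.0, "ty": -0.7, "tz": 9, "jaw": 70},
])

```text
time: 4.78
position: [0.5366, -0.2632, 0.0096]
tcp_rot: [0.0, 1.0, -0.0, -0.0]
force: [-0.6, -0.1, -0.4]
gripper_width: 0.0602
```

Run:
```python
from h import *
plan((.5365,-.263,.01))
```

```text
t 4.78 pos [ 0.5366 -0.2632  0.0096] F [-0.56 -0.1  -0.42] w 0.0602
shift [-0.1 -0.2 -0.4] turn [ 0.     0.    -0.001] rows 0.0
```

Position is good now. I'll probe down gently for the mat.

Call:
move_arm([
  {"ax": 0, "ay": 0, "az": 0, "tx": 0, "ty": 0, "tz": 3, "jaw": 70},
  {"ax": 0, "ay": 0, "az": 0, "tx": 0, "ty": 0, "tz": 6, "jaw": 70},
  {"ax": 0, "ay": 0, "az": 0, "tx": 0, "ty": 0, "tz": 6, "jaw": 70},
])

```text
time: 5.15
position: [0.5365, -0.263, 0.0032]
tcp_rot: [-0.0, 1.0, -0.0, -0.0]
force: [0.4, 0.0, -0.1]
gripper_width: 0.06
```

Call:
move_arm([
  {"ax": 0, "ay": 0, "az": 0, "tx": 0, "ty": 0, "tz": 2, "jaw": 70},
  {"ax": 0, "ay": 0, "az": 0, "tx": 0, "ty": 0, "tz": 2, "jaw": 70},
])

```text
time: 5.4
position: [0.5364, -0.263, 0.0011]
tcp_rot: [-0.0, 1.0, -0.0, -0.0]
force: [0.0, 0.1, -0.1]
gripper_width: 0.0598
```

Call:
move_arm([
  {"ax": 0, "ay": 0, "az": 0, "tx": 0, "ty": 0, "tz": 1.5, "jaw": 70},
  {"ax": 0, "ay": 0, "az": 0, "tx": 0, "ty": 0, "tz": 1.5, "jaw": 70},
])

```text
time: 5.65
position: [0.5363, -0.2629, -0.0005]
tcp_rot: [-0.0, 1.0, -0.0, -0.001]
force: [0.2, 0.4, 0.7]
gripper_width: 0.0597
```

Run:
```python
from h import *
plan((.5365,-.263,.01))
for c in("side","top"):
    im=imaging.camera(c);u,v=proj(c,[.5365,-.263,.015])[0];cv2.imwrite(f"pics/g3_{c}.png",crop(c,im,u,v))
```

```text
t 5.65 pos [ 5.363e-01 -2.629e-01 -5.000e-04] F [0.19 0.38 0.71] w 0.0597
shift [  0.2   0.  -10.5] turn [-0.     0.001 -0.001] rows 0.2
```

View pics/g3_side.png

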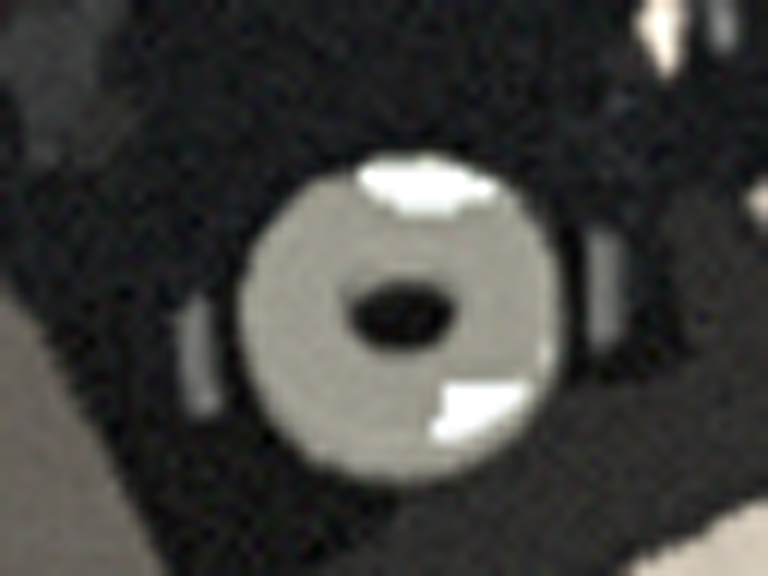

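Call:
move_arm([
  {"ax": 0, "ay": 0, "az": 0, "tx": 0, "ty": 0, "tz": 0, "jaw": 66},
  {"ax": 0, "ay": 0, "az": 0, "tx": 0, "ty": 0, "tz": 0, "jaw": 62},
  {"ax": 0, "ay": 0, "az": 0, "tx": 0, "ty": 0, "tz": 0, "jaw": 50},
  {"ax": 0, "ay": 0, "az": 0, "tx": 0, "ty": 0, "tz": 0, "jaw": 40},
  {"ax": 0, "ay": 0, "az": 0, "tx": 0, "ty": 0, "tz": 0, "jaw": 30},
])

```text
time: 6.38
position: [0.537, -0.2633, 0.0008]
tcp_rot: [0.0, 1.0, -0.0, 0.0]
force: [-0.6, 1.7, 11.1]
gripper_width: 0.0524
```

Call:
move_arm([
  {"ax": 0, "ay": 0, "az": 0, "tx": 0, "ty": 0, "tz": -2, "jaw": 67},
  {"ax": 0, "ay": 0, "az": 0, "tx": 0, "ty": 0, "tz": -1.8, "jaw": 67},
  {"ax": 0, "ay": 0, "az": 0, "tx": 0, "ty": 0, "tz": -1.8, "jaw": 55},
  {"ax": 0, "ay": 0, "az": 0, "tx": 0, "ty": 0, "tz": -1.8, "jaw": 40},
  {"ax": 0, "ay": 0, "az": 0, "tx": 0, "ty": 0, "tz": -1.8, "jaw": 30},
])

```text
time: 7.0
position: [0.5371, -0.2634, 0.0034]
tcp_rot: [0.0, 1.0, -0.0, 0.001]
force: [-2.1, 1.1, 10.3]
gripper_width: 0.0518
```

Call:
move_arm([
  {"ax": 0, "ay": 0, "az": 0, "tx": 0, "ty": 0, "tz": -20, "jaw": 30},
  {"ax": 0, "ay": 0, "az": 0, "tx": 0, "ty": 0, "tz": -60, "jaw": 30},
  {"ax": 0, "ay": 0, "az": 0, "tx": 0, "ty": 0, "tz": -100, "jaw": 30},
  {"ax": 0, "ay": 0, "az": 0, "tx": 0, "ty": 0, "tz": -100, "jaw": 30},
])

```text
time: 7.5
position: [0.5386, -0.2641, 0.1062]
tcp_rot: [0.002, 1.0, -0.0, 0.003]
force: [0.3, 0.9, -1.2]
gripper_width: 0.0514
```

Run:
```python
from h import *
plan((.5457,.1474,.20))
p=manip.observe()["position"]
for c in("side","top"):
    im=imaging.camera(c);u,v=proj(c,p)[0];print(c,u,v);cv2.imwrite(f"pics/l1_{c}.png",crop(c,im,u,v))
```

```text
t 7.5 pos [ 0.5386 -0.2641  0.1062] F [ 0.32  0.94 -1.21] w 0.0514
shift [   7.4 -411.2  -95. ] turn [ 0.003 -0.006 -0.   ] rows 6.8
side 250.52091447564865 257.4871840398713
top 338.22782786744426 209.6583229754715
```

View pics/l1_side.png

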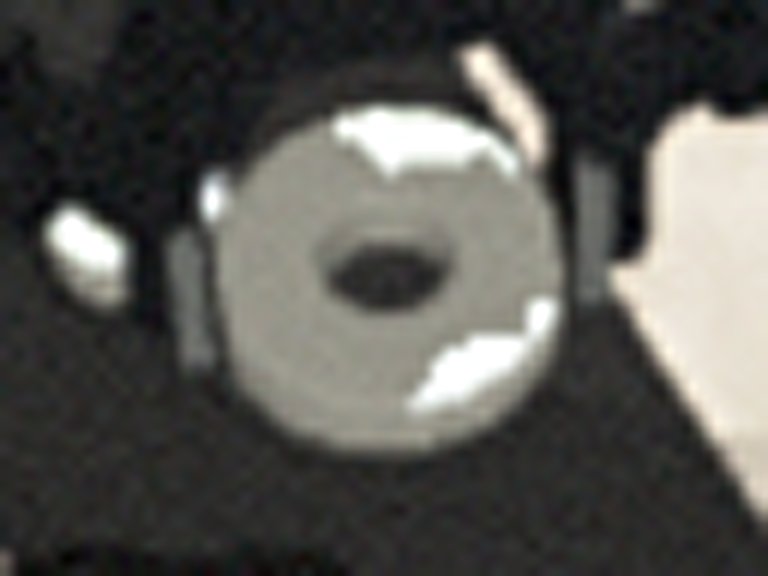

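View pics/l1_top.png

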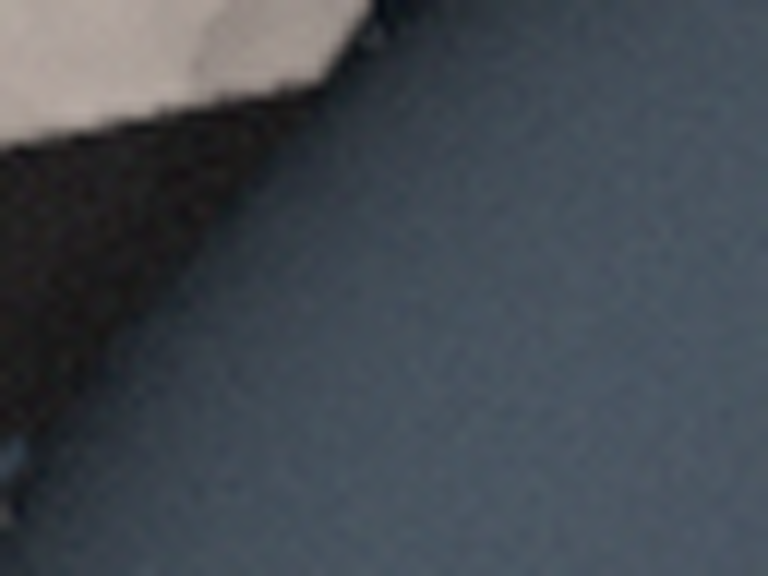

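```bash
cat >> h.py <<'E'
def overlay(c,im,circs,k=12,w=32,h=24):
    u,v=proj(c,[circs[0][:3]])[0];U,V=int(u)-w,int(v)-h
    o=cv2.resize(im[V:V+2*h,U:U+2*w],None,fx=k,fy=k,interpolation=cv2.INTER_CUBIC)
    for q in circs:
        P=(proj(c,circ(*q))-[U,V]+.5)*k
        cv2.polylines(o,[P.round().astype(np.int32)],True,(0,0,255) if q[3]>.012 else (0,255,0),1)
    return o
def ringc(x,y,z,r): return [(x,y,z+.0065,r),(x,y,z+.0065,.01),(x,y,z-.0065,r)]
E
python3 - <<'E'
from h import *
im=imaging.camera("side");s=manip.observe();p=s["position"];print(p,s["tcp_rot"])
cv2.imwrite("pics/ov1.png",overlay("side",im,ringc(p[0],p[1],p[2]+.0071,.027)))
E
```

```text
[ 0.5362963  -0.26294625  0.10227246] [ 5.78044852e-05  9.99999958e-01 -2.43609984e-04 -1.45077171e-04]
```

View pics/ov1.png

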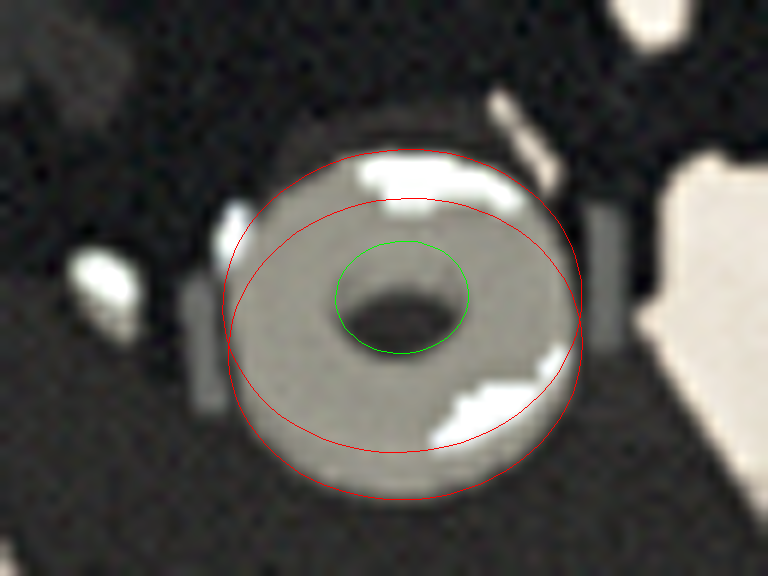

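Call:
move_arm([
  {"ax": 0, "ay": 0, "az": 0, "tx": 0, "ty": -20, "tz": -40, "jaw": 30},
  {"ax": 0, "ay": 0, "az": 0, "tx": 1, "ty": -65, "tz": -70, "jaw": 30},
  {"ax": 0, "ay": 0, "az": 0, "tx": 2, "ty": -120, "tz": -85, "jaw": 30},
  {"ax": 0, "ay": 0, "az": 0, "tx": 4, "ty": -180, "tz": -85, "jaw": 30},
  {"ax": 0, "ay": 0, "az": 0, "tx": 6, "ty": -240, "tz": -85, "jaw": 30},
  {"ax": 0, "ay": 0, "az": 0, "tx": 8, "ty": -300, "tz": -85, "jaw": 30},
  {"ax": 0, "ay": 0, "az": 0, "tx": 9, "ty": -350, "tz": -85, "jaw": 30},
  {"ax": 0, "ay": 0, "az": 0, "tx": 9.4, "ty": -390, "tz": -85, "jaw": 30},
  {"ax": 0, "ay": 0, "az": 0, "tx": 9.4, "ty": -410, "tz": -80, "jaw": 30},
  {"ax": 0, "ay": 0, "az": 0, "tx": 9.4, "ty": -410, "tz": -70, "jaw": 30},
])

```text
time: 8.9
position: [0.5456, 0.1478, 0.1708]
tcp_rot: [0.0, 1.0, 0.001, -0.001]
force: [-0.2, -0.1, -0.9]
gripper_width: 0.0517
```

Call:
move_arm([
  {"ax": 0, "ay": 0, "az": 0, "tx": 0, "ty": 0, "tz": 0, "jaw": 30},
  {"ax": 0, "ay": 0, "az": 0, "tx": 0, "ty": 0, "tz": 0, "jaw": 30},
  {"ax": 0, "ay": 0, "az": 0, "tx": 0, "ty": 0, "tz": 0, "jaw": 30},
])

```text
time: 9.28
position: [0.5458, 0.1469, 0.1711]
tcp_rot: [0.0, 1.0, 0.0, -0.001]
force: [0.5, -0.1, -0.2]
gripper_width: 0.0516
```

Run:
```python
from h import *
plan((.5457,.1474,.14))
im=imaging.camera("side");s=manip.observe();p=s["position"]
cv2.imwrite("pics/ov2.png",overlay("side",im,ringc(p[0],p[1],p[2]+.0071,.027)+[(.5457,.1474,.1328,.0075),(.5457,.1474,.0788,.024)]))
```

```text
t 9.28 pos [0.5458 0.1469 0.1711] F [ 0.49 -0.14 -0.23] w 0.0516
shift [-0.1 -0.5 31.1] turn [0.001 0.001 0.   ] rows 0.5
```

View pics/ov2.png

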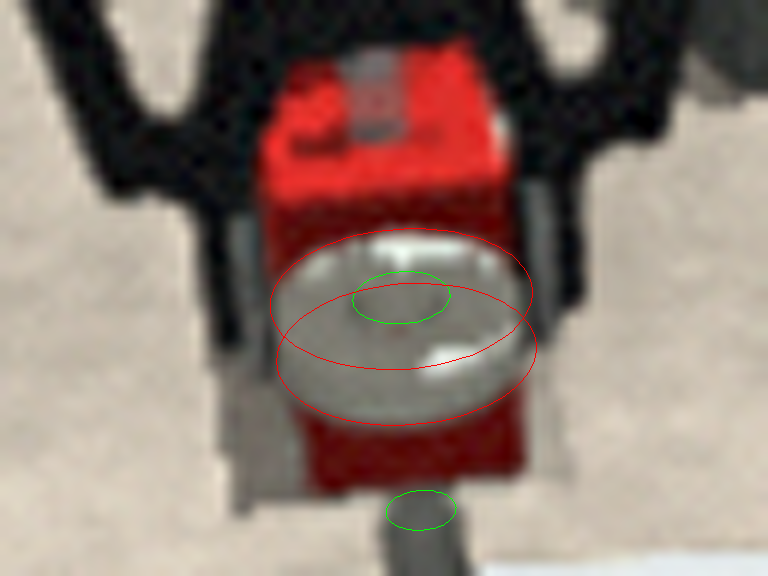

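Call:
move_arm([
  {"ax": 0, "ay": 0, "az": 0, "tx": 0, "ty": -0.5, "tz": 15, "jaw": 30},
  {"ax": 0, "ay": 0, "az": 0, "tx": 0, "ty": -0.5, "tz": 30, "jaw": 30},
  {"ax": 0, "ay": 0, "az": 0, "tx": 0, "ty": -0.5, "tz": 36, "jaw": 30},
  {"ax": 0, "ay": 0, "az": 0, "tx": 0, "ty": -0.5, "tz": 36, "jaw": 30},
  {"ax": 0, "ay": 0, "az": 0, "tx": 0, "ty": -0.5, "tz": 36, "jaw": 30},
])

```text
time: 9.95
position: [0.546, 0.1477, 0.1354]
tcp_rot: [0.0, 1.0, 0.0, -0.0]
force: [0.1, 0.6, -0.6]
gripper_width: 0.0512
```

Run:
```python
from h import *
plan((.5457,.1474,.13))
im=imaging.camera("side");s=manip.observe();p=s["position"]
cv2.imwrite("pics/ov3.png",overlay("side",im,ringc(p[0],p[1],p[2]+.0071,.027)+[(.5457,.1474,.1328,.0075),(.5457,.1474,.0788,.024)]))
```

```text
t 9.95 pos [0.546  0.1477 0.1354] F [ 0.1   0.56 -0.61] w 0.0512
shift [-0.3  0.3  5.4] turn [0.    0.001 0.   ] rows 0.1
```

View pics/ov3.png

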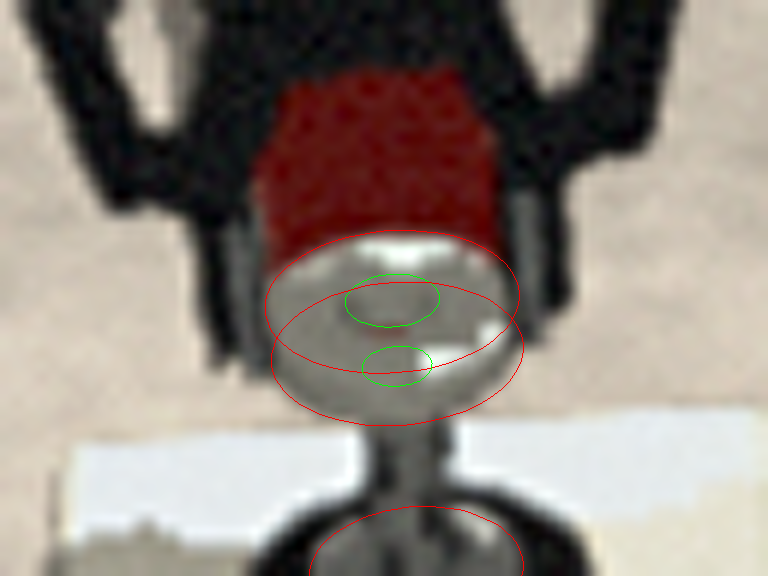

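Call:
move_arm([
  {"ax": 0, "ay": 0, "az": 0, "tx": 0, "ty": 0.2, "tz": 2, "jaw": 30},
  {"ax": 0, "ay": 0, "az": 0, "tx": 0, "ty": 0.2, "tz": 4, "jaw": 30},
  {"ax": 0, "ay": 0, "az": 0, "tx": 0, "ty": 0.2, "tz": 4, "jaw": 30},
])

```text
time: 10.38
position: [0.546, 0.1474, 0.1313]
tcp_rot: [0.0, 1.0, 0.0, -0.0]
force: [-0.5, 0.7, -1.2]
gripper_width: 0.0513
```

Call:
move_arm([
  {"ax": 0, "ay": 0, "az": 0, "tx": 0, "ty": 0, "tz": 2, "jaw": 30},
  {"ax": 0, "ay": 0, "az": 0, "tx": 0, "ty": 0, "tz": 2, "jaw": 30},
])

```text
time: 10.62
position: [0.5459, 0.1474, 0.1292]
tcp_rot: [0.0, 1.0, 0.0, -0.0]
force: [0.1, 0.4, 0.2]
gripper_width: 0.0514
```

Call:
move_arm([
  {"ax": 0, "ay": 0, "az": 0, "tx": 0, "ty": 0, "tz": 2, "jaw": 30},
  {"ax": 0, "ay": 0, "az": 0, "tx": 0, "ty": 0, "tz": 4, "jaw": 30},
  {"ax": 0, "ay": 0, "az": 0, "tx": 0, "ty": 0, "tz": 4, "jaw": 30},
])

```text
time: 11.0
position: [0.5459, 0.1474, 0.125]
tcp_rot: [0.0, 1.0, 0.0, -0.0]
force: [-0.1, 0.3, -0.6]
gripper_width: 0.0516
```

Call:
move_arm([
  {"ax": 0, "ay": 0, "az": 0, "tx": 0, "ty": 0, "tz": 2, "jaw": 30},
  {"ax": 0, "ay": 0, "az": 0, "tx": 0, "ty": 0, "tz": 4, "jaw": 30},
  {"ax": 0, "ay": 0, "az": 0, "tx": 0, "ty": 0, "tz": 4, "jaw": 30},
])

```text
time: 11.38
position: [0.5459, 0.1473, 0.1208]
tcp_rot: [0.0, 1.0, 0.0, -0.001]
force: [0.1, 0.3, -2.1]
gripper_width: 0.0516
```

Call:
move_arm([
  {"ax": 0, "ay": 0, "az": 0, "tx": 0, "ty": 0, "tz": 3, "jaw": 30},
  {"ax": 0, "ay": 0, "az": 0, "tx": 0, "ty": 0, "tz": 6, "jaw": 30},
  {"ax": 0, "ay": 0, "az": 0, "tx": 0, "ty": 0, "tz": 8, "jaw": 30},
  {"ax": 0, "ay": 0, "az": 0, "tx": 0, "ty": 0, "tz": 8, "jaw": 30},
])

```text
time: 11.88
position: [0.5459, 0.1472, 0.1126]
tcp_rot: [0.0, 1.0, 0.0, -0.001]
force: [1.1, 0.1, -0.7]
gripper_width: 0.0517
```

Call:
move_arm([
  {"ax": 0, "ay": 0, "az": 0, "tx": 0, "ty": 0, "tz": 3, "jaw": 30},
  {"ax": 0, "ay": 0, "az": 0, "tx": 0, "ty": 0, "tz": 6, "jaw": 30},
  {"ax": 0, "ay": 0, "az": 0, "tx": 0, "ty": 0, "tz": 10, "jaw": 30},
  {"ax": 0, "ay": 0, "az": 0, "tx": 0, "ty": 0, "tz": 10, "jaw": 30},
])

```text
time: 12.38
position: [0.5461, 0.1472, 0.1022]
tcp_rot: [0.001, 1.0, 0.0, -0.0]
force: [3.3, -1.5, -2.2]
gripper_width: 0.0516
```

Run:
```python
from h import *
plan((.5457,.1474,.1))
im=imaging.camera("side");s=manip.observe();p=s["position"];print(s["ft_torque"])
cv2.imwrite("pics/ov4.png",overlay("side",im,ringc(p[0],p[1],p[2]+.0071,.027)+[(.5457,.1474,.1328,.0075),(.5457,.1474,.0788,.024)]))
```

```text
t 12.38 pos [0.5461 0.1472 0.1022] F [ 3.28 -1.49 -2.22] w 0.0516
shift [-0.4 -0.2  2.2] turn [0.001 0.001 0.   ] rows 0.0
[-0.14474896 -0.69433624 -0.00329507]
```

View pics/ov4.png

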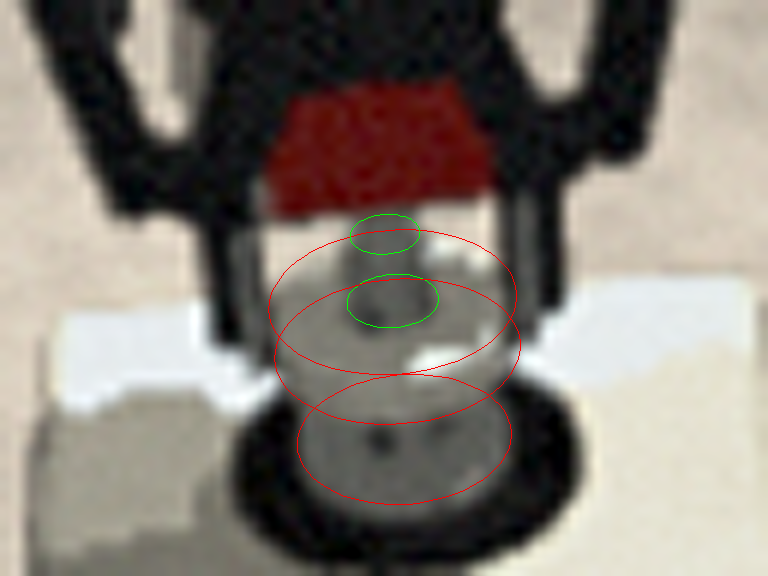

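Call:
move_arm([
  {"ax": 0, "ay": 0, "az": 0, "tx": 0.5, "ty": 0.2, "tz": 3, "jaw": 30},
  {"ax": 0, "ay": 0, "az": 0, "tx": 0.5, "ty": 0.2, "tz": 6, "jaw": 30},
  {"ax": 0, "ay": 0, "az": 0, "tx": 0.5, "ty": 0.2, "tz": 8, "jaw": 30},
  {"ax": 0, "ay": 0, "az": 0, "tx": 0.5, "ty": 0.2, "tz": 8, "jaw": 30},
])

```text
time: 12.92
position: [0.5463, 0.147, 0.0938]
tcp_rot: [0.001, 1.0, 0.0, -0.001]
force: [1.0, 0.2, -1.8]
gripper_width: 0.0515
```

Call:
move_arm([
  {"ax": 0, "ay": 0, "az": 0, "tx": 0, "ty": 0, "tz": 3, "jaw": 30},
  {"ax": 0, "ay": 0, "az": 0, "tx": 0, "ty": 0, "tz": 6, "jaw": 30},
  {"ax": 0, "ay": 0, "az": 0, "tx": 0, "ty": 0, "tz": 6, "jaw": 30},
])

```text
time: 13.3
position: [0.5463, 0.147, 0.0876]
tcp_rot: [0.001, 1.0, 0.0, -0.001]
force: [3.1, 0.7, -1.3]
gripper_width: 0.0512
```

Call:
move_arm([
  {"ax": 0, "ay": 0, "az": 0, "tx": 0.4, "ty": 0, "tz": 3, "jaw": 30},
  {"ax": 0, "ay": 0, "az": 0, "tx": 0.4, "ty": 0, "tz": 5, "jaw": 30},
  {"ax": 0, "ay": 0, "az": 0, "tx": 0.4, "ty": 0, "tz": 5, "jaw": 30},
])

```text
time: 13.68
position: [0.5463, 0.1469, 0.0821]
tcp_rot: [0.001, 1.0, 0.0, -0.001]
force: [1.6, 0.1, -0.6]
gripper_width: 0.0515
```

Call:
move_arm([
  {"ax": 0, "ay": 0, "az": 0, "tx": 0, "ty": 0, "tz": 1.5, "jaw": 30},
])

```text
time: 13.8
position: [0.5463, 0.1469, 0.0805]
tcp_rot: [0.001, 1.0, 0.0, -0.001]
force: [0.5, -0.2, 1.2]
gripper_width: 0.0514
```

Call:
move_arm([
  {"ax": 0, "ay": 0, "az": 0, "tx": 0, "ty": 0, "tz": 1.5, "jaw": 30},
])

```text
time: 13.92
position: [0.5463, 0.147, 0.0802]
tcp_rot: [0.001, 1.0, 0.0, -0.001]
force: [-6.4, -2.9, 25.4]
gripper_width: 0.0515
```

Call:
move_arm([
  {"ax": 0, "ay": 0, "az": 0, "tx": 0, "ty": 0, "tz": 0.2, "jaw": 30},
])

```text
time: 14.05
position: [0.5463, 0.147, 0.0805]
tcp_rot: [0.0, 1.0, 0.0, -0.001]
force: [0.5, -0.3, -1.2]
gripper_width: 0.0518
```

Run:
```python
from h import *
plan((.5457,.1474,.1))
im=imaging.camera("side");s=manip.observe();p=s["position"];print(s["ft_torque"])
for z,n in((.0788,"a"),(.0808,"b")):cv2.imwrite(f"pics/ov5{n}.png",overlay("side",im,ringc(p[0],p[1],z+.0065,.027)+[(.5457,.1474,z+.054,.0075)]))
```

```text
t 14.05 pos [0.5463 0.147  0.0805] F [ 0.49 -0.3  -1.2 ] w 0.0518
shift [ -0.6  -0.4 -19.5] turn [0.001 0.002 0.   ] rows 0.3
[-0.16636315  0.16917834  0.04086434]
```

View pics/ov5a.png

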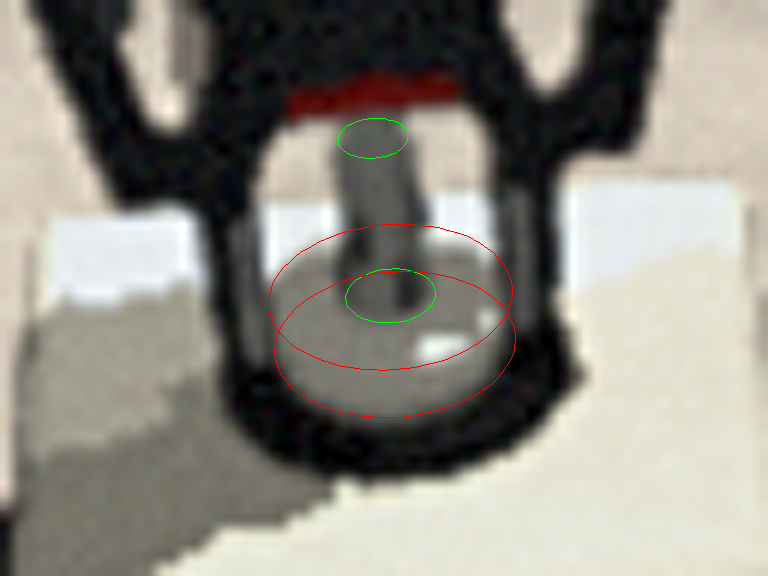

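View pics/ov5b.png

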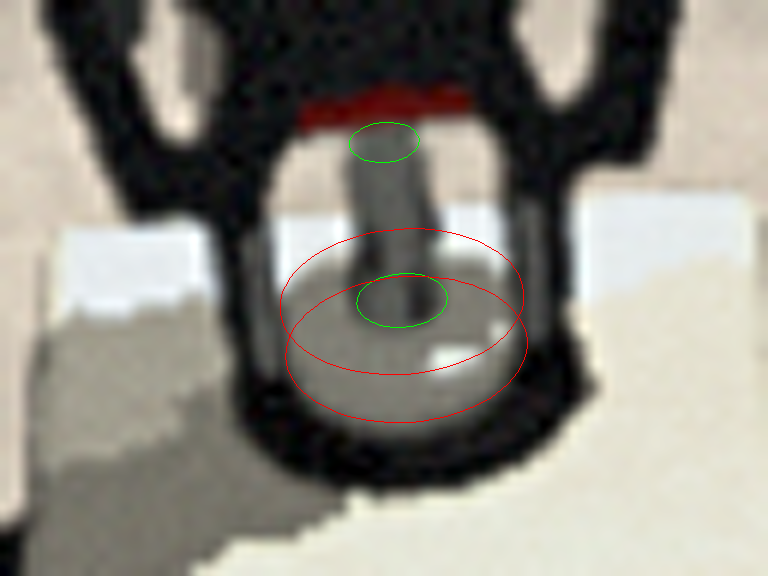

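Run:
```python
from h import *
ims=[imaging.camera("side").astype(float) for _ in range(6)]
im=np.clip(np.mean(ims,0)*2.2-60,0,255).astype(np.uint8)
S=(.546,.147)
o=overlay("side",im,[(*S,.085,.001),(*S,.0788,.027),(*S,.0688,.024),(*S,.0918,.027)],k=24,w=16,h=12)
cv2.imwrite("pics/ov6.png",np.hstack([o]));
o=overlay("side",im,[(*S,.085,.001)],k=24,w=16,h=12);cv2.imwrite("pics/ov6n.png",o)
```

```text
(no output)
```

View pics/ov6.png

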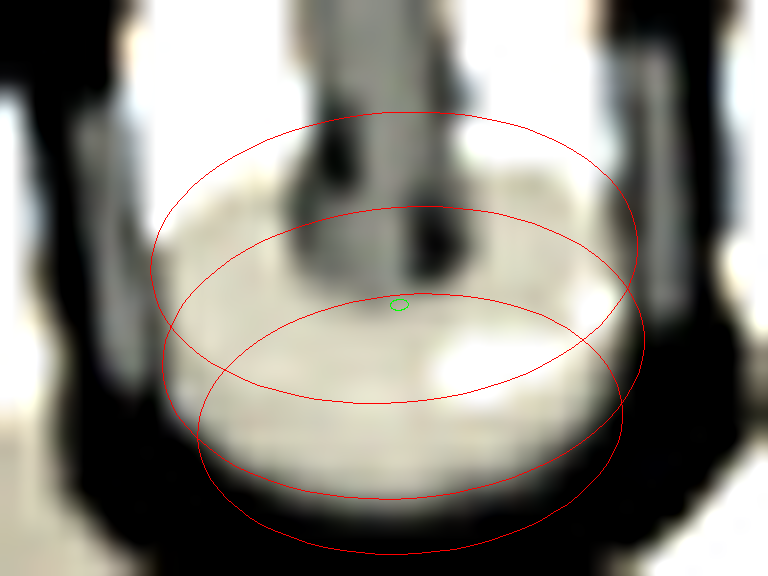

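View pics/ov6n.png

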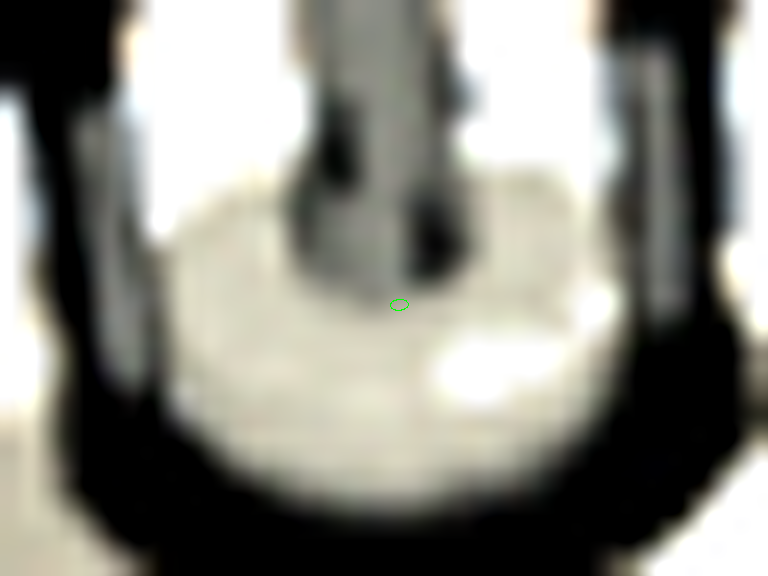

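Call:
move_arm([
  {"ax": 0, "ay": 0, "az": 0, "tx": 0, "ty": 0, "tz": 0, "jaw": 75},
  {"ax": 0, "ay": 0, "az": 0, "tx": 0, "ty": 0, "tz": 0, "jaw": 75},
  {"ax": 0, "ay": 0, "az": 0, "tx": 0, "ty": 0, "tz": -20, "jaw": 75},
  {"ax": 0, "ay": 0, "az": 0, "tx": 0, "ty": 0, "tz": -60, "jaw": 75},
  {"ax": 0, "ay": 0, "az": 0, "tx": 0, "ty": 10, "tz": -90, "jaw": 60},
  {"ax": 0, "ay": 0, "az": 0, "tx": -10, "ty": 60, "tz": -110, "jaw": 60},
  {"ax": 0, "ay": 0, "az": 0, "tx": -25, "ty": 115, "tz": -110, "jaw": 60},
  {"ax": 0, "ay": 0, "az": 0, "tx": -45, "ty": 170, "tz": -100, "jaw": 60},
  {"ax": 0, "ay": 0, "az": 0, "tx": -62, "ty": 215, "tz": -60, "jaw": 60},
  {"ax": 0, "ay": 0, "az": 0, "tx": -67.5, "ty": 226.5, "tz": -10, "jaw": 60},
])

```text
time: 15.65
position: [0.4786, -0.0819, 0.0905]
tcp_rot: [0.001, 1.0, -0.001, 0.0]
force: [0.7, 0.7, -0.7]
gripper_width: 0.0514
```

Call:
move_arm([
  {"ax": 0, "ay": 0, "az": 0, "tx": 0, "ty": 0, "tz": 0, "jaw": 60},
  {"ax": 0, "ay": 0, "az": 0, "tx": 0, "ty": 0, "tz": 0, "jaw": 60},
])

```text
time: 15.9
position: [0.4795, -0.0817, 0.0918]
tcp_rot: [0.001, 1.0, -0.001, 0.001]
force: [0.5, 0.1, 1.0]
gripper_width: 0.0514
```

Run:
```python
from h import *
plan((.4785,-.0795,.02))
for c in ("side","top"):
    im=imaging.camera(c);cv2.imwrite(f"pics/f1{c}.png",im)
    t=proj(c,[.546,.147,.09])[0];cv2.imwrite(f"pics/seat1_{c}.png",crop(c,im,*t))
print(manip.observe()["position"])
```

```text
t 15.9 pos [ 0.4795 -0.0817  0.0918] F [0.47 0.13 1.04] w 0.0514
shift [-1.2 -2.3 71.8] turn [ 0.002 -0.002 -0.003] rows 1.1
[ 0.48033497 -0.08145479  0.09235196]
```

View pics/f1side.png

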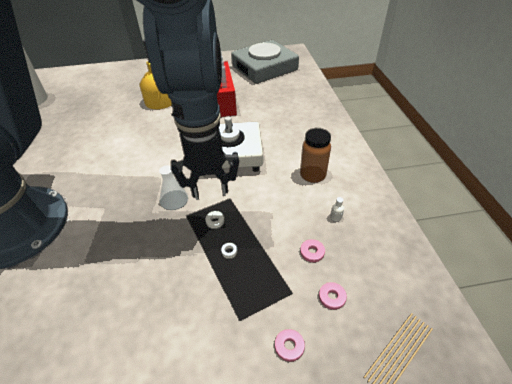

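View pics/seat1_side.png

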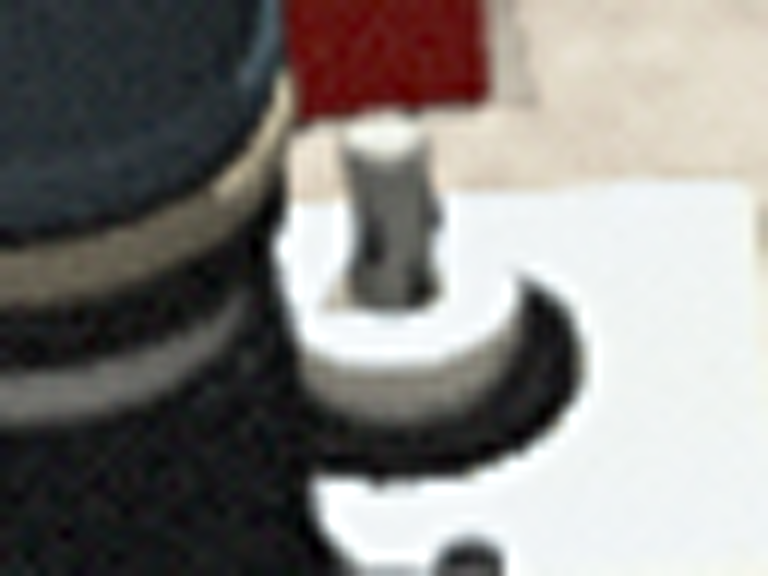

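View pics/seat1_top.png

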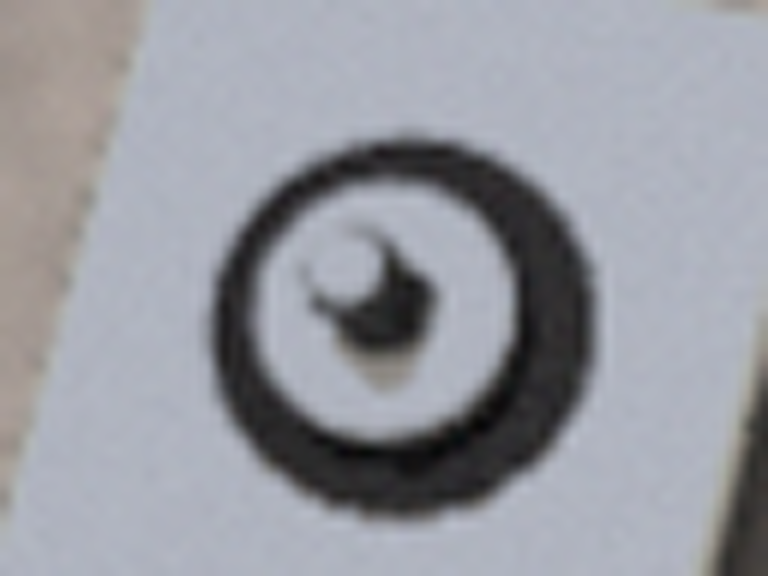

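Run:
```python
from h import *
for c in("side","top"):
    im=cv2.imread(f"pics/f1{c}.png");S=(.5457,.1474)
    o=[overlay(c,im,[(*S,.085,.001)]+ringc(*S,z+.0065,.027)+[(*S,z+.054,.0075)],k=16,w=12 if 0 else 16,h=18) for z in(.0788,.082)]
    cv2.imwrite(f"pics/ov7{c}.png",cv2.resize(np.hstack(o),None,fx=.75,fy=.75))
plan((.4785,-.0795,.02))
```

```text
t 16.0 pos [ 0.4803 -0.0815  0.0924] F [1.16 0.37 1.64] w 0.0513
shift [-2.1 -2.1 72.3] turn [ 0.002 -0.004 -0.002] rows 1.2
```

View pics/ov7side.png

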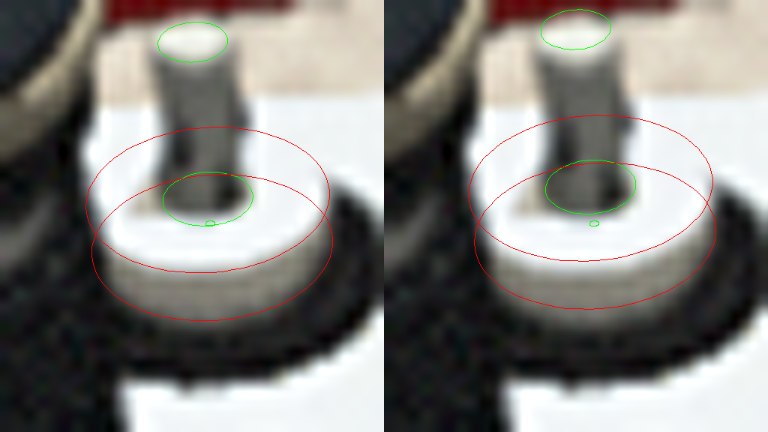

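View pics/ov7top.png

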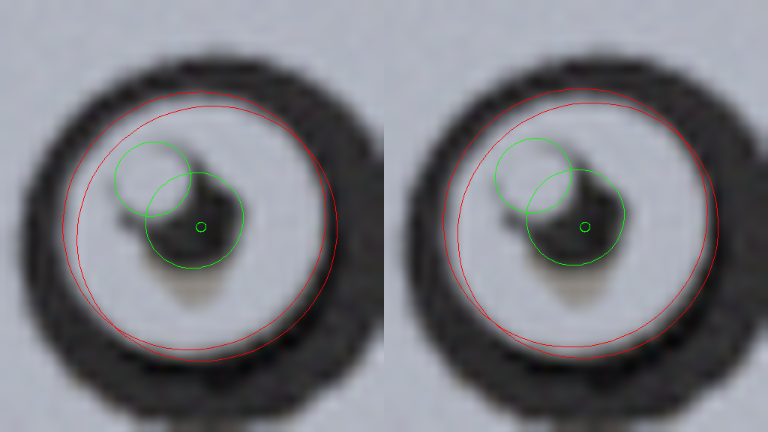

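Call:
move_arm([
  {"ax": 0, "ay": 0, "az": 0, "tx": -2, "ty": -2, "tz": 20, "jaw": 60},
  {"ax": 0.002, "ay": -0.003, "az": 0, "tx": -2, "ty": -2, "tz": 45, "jaw": 60},
  {"ax": 0.002, "ay": -0.003, "az": 0, "tx": -2, "ty": -2, "tz": 55, "jaw": 60},
  {"ax": 0.002, "ay": -0.003, "az": 0, "tx": -2, "ty": -2, "tz": 55, "jaw": 60},
  {"ax": 0.002, "ay": -0.003, "az": 0, "tx": -2, "ty": -2, "tz": 55, "jaw": 60},
  {"ax": 0.002, "ay": -0.003, "az": 0, "tx": -2, "ty": -2, "tz": 55, "jaw": 60},
])

```text
time: 16.75
position: [0.4791, -0.0796, 0.0381]
tcp_rot: [0.0, 1.0, -0.001, 0.001]
force: [-0.2, -0.6, -0.2]
gripper_width: 0.0516
```

Run:
```python
from h import *
im=imaging.camera("side")
cv2.imwrite(f"pics/ov8.png",overlay("side",im,ringc(.4785,-.0795,.0105,.022)))
plan((.4785,-.0795,.0055))
```

```text
t 16.8 pos [ 0.479  -0.0796  0.038 ] F [ 0.24 -0.1   0.58] w 0.0513
shift [-0.6 -0.1 32.5] turn [ 0.    -0.002 -0.002] rows 0.5
```

View pics/ov8.png

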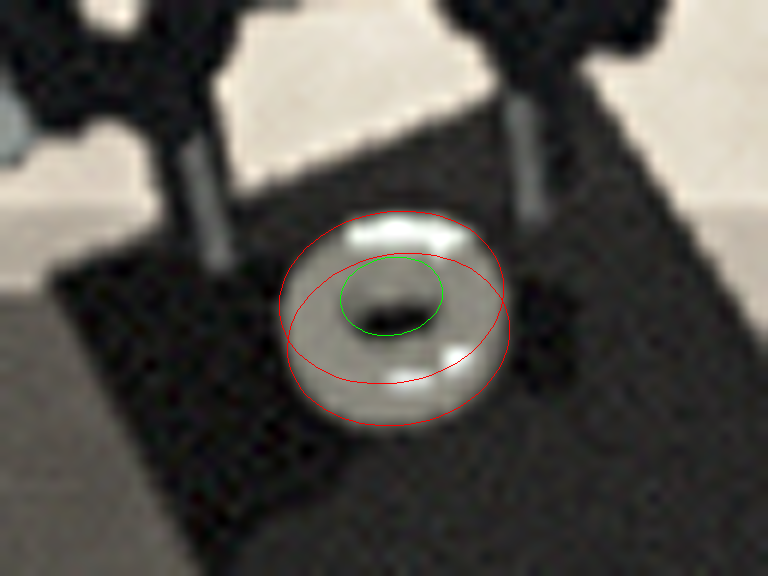

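Call:
move_arm([
  {"ax": 0, "ay": -0.002, "az": 0, "tx": -0.2, "ty": 0, "tz": 15, "jaw": 60},
  {"ax": 0, "ay": -0.002, "az": 0, "tx": -0.2, "ty": 0, "tz": 28, "jaw": 60},
  {"ax": 0, "ay": -0.002, "az": 0, "tx": -0.2, "ty": 0, "tz": 32.5, "jaw": 60},
  {"ax": 0, "ay": -0.002, "az": 0, "tx": -0.2, "ty": 0, "tz": 32.5, "jaw": 60},
  {"ax": 0, "ay": -0.002, "az": 0, "tx": -0.2, "ty": 0, "tz": 32.5, "jaw": 60},
])

```text
time: 17.42
position: [0.479, -0.0797, 0.0056]
tcp_rot: [0.0, 1.0, -0.001, -0.0]
force: [0.6, -0.5, 0.1]
gripper_width: 0.0515
```

Run:
```python
from h import *
im=imaging.camera("side")
cv2.imwrite(f"pics/ov9.png",overlay("side",im,ringc(.4785,-.0795,.0105,.022)))
plan((.4785,-.0795,.0055))
```

```text
t 17.48 pos [ 0.4791 -0.0797  0.0057] F [0.09 0.51 0.05] w 0.0512
shift [-0.6 -0.2  0.2] turn [ 0.    -0.    -0.002] rows 0.0
```

View pics/ov9.png

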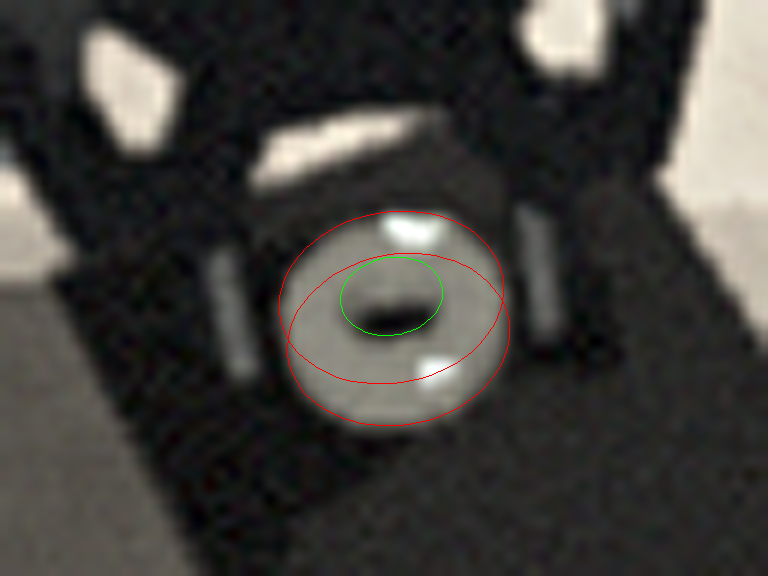

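Call:
move_arm([
  {"ax": 0, "ay": 0, "az": 0, "tx": 0, "ty": 0, "tz": 0, "jaw": 54},
  {"ax": 0, "ay": 0, "az": 0, "tx": 0, "ty": 0, "tz": 0, "jaw": 48},
  {"ax": 0, "ay": 0, "az": 0, "tx": 0, "ty": 0, "tz": 0, "jaw": 35},
  {"ax": 0, "ay": 0, "az": 0, "tx": 0, "ty": 0, "tz": 0, "jaw": 20},
  {"ax": 0, "ay": 0, "az": 0, "tx": 0, "ty": 0, "tz": 0, "jaw": 20},
])

```text
time: 18.1
position: [0.4794, -0.0797, 0.0067]
tcp_rot: [0.0, 1.0, -0.001, 0.001]
force: [-2.6, 0.5, 10.1]
gripper_width: 0.0413
```

Call:
move_arm([
  {"ax": 0, "ay": 0, "az": 0, "tx": 0, "ty": 0, "tz": -20, "jaw": 20},
  {"ax": 0, "ay": 0, "az": 0, "tx": 0, "ty": 0, "tz": -60, "jaw": 20},
  {"ax": 0, "ay": 0, "az": 0, "tx": 0, "ty": 0, "tz": -100, "jaw": 20},
  {"ax": 0, "ay": 0, "az": 0, "tx": 5, "ty": -10, "tz": -145, "jaw": 20},
  {"ax": 0, "ay": 0, "az": 0, "tx": 20, "ty": -60, "tz": -175, "jaw": 20},
  {"ax": 0, "ay": 0, "az": 0, "tx": 37, "ty": -118, "tz": -180, "jaw": 20},
  {"ax": 0, "ay": 0, "az": 0, "tx": 54, "ty": -170, "tz": -180, "jaw": 20},
  {"ax": 0, "ay": 0, "az": 0, "tx": 66.5, "ty": -215, "tz": -170, "jaw": 20},
  {"ax": 0, "ay": 0, "az": 0, "tx": 66.5, "ty": -226.5, "tz": -155, "jaw": 20},
  {"ax": 0, "ay": 0, "az": 0, "tx": 66.5, "ty": -226.5, "tz": -150, "jaw": 20},
])

```text
time: 19.35
position: [0.545, 0.1468, 0.1554]
tcp_rot: [0.001, 1.0, -0.0, -0.0]
force: [0.7, 0.3, -0.0]
gripper_width: 0.0409
```

Call:
move_arm([
  {"ax": 0, "ay": 0, "az": 0, "tx": 0, "ty": 0, "tz": 0, "jaw": 20},
  {"ax": 0, "ay": 0, "az": 0, "tx": 0, "ty": 0, "tz": 0, "jaw": 20},
  {"ax": 0, "ay": 0, "az": 0, "tx": 0, "ty": 0, "tz": 0, "jaw": 20},
])

```text
time: 19.73
position: [0.5453, 0.146, 0.156]
tcp_rot: [0.001, 1.0, -0.001, 0.0]
force: [1.1, 0.7, 0.4]
gripper_width: 0.0409
```

Run:
```python
from h import *
im=imaging.camera("side")
plan((.546,.1472,.137));p=manip.observe()["position"]
cv2.imwrite(f"pics/ov10.png",overlay("side",im,ringc(p[0],p[1],p[2]+.0049,.022)+[(.5457,.1474,.1328,.0075)]))
```

```text
t 19.77 pos [0.5452 0.1462 0.1559] F [ 0.46 -0.15 -0.49] w 0.0409
shift [ 0.8 -1.1 18.9] turn [ 0.001  0.    -0.001] rows 0.3
```

View pics/ov10.png

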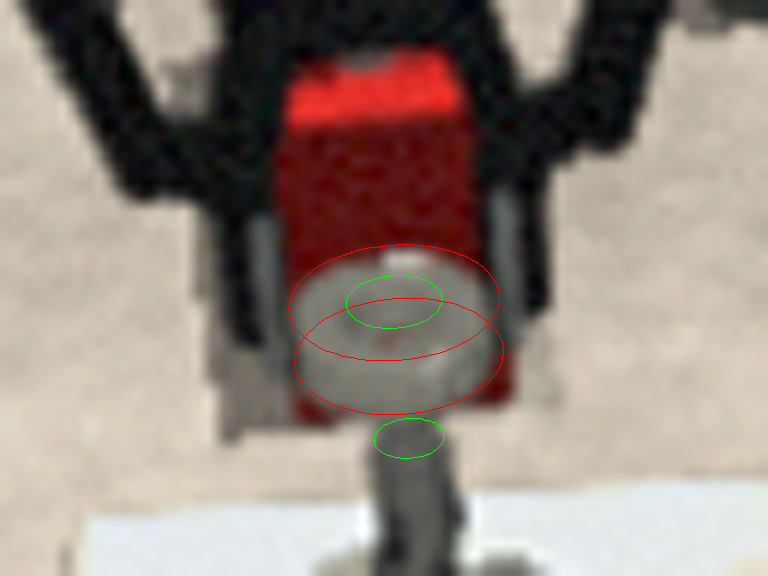

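Call:
move_arm([
  {"ax": 0, "ay": 0, "az": 0, "tx": 0.8, "ty": -1, "tz": 8, "jaw": 20},
  {"ax": 0, "ay": 0, "az": 0, "tx": 0.8, "ty": -1, "tz": 15, "jaw": 20},
  {"ax": 0, "ay": 0, "az": 0, "tx": 0.8, "ty": -1, "tz": 17, "jaw": 20},
  {"ax": 0, "ay": 0, "az": 0, "tx": 0.8, "ty": -1, "tz": 17, "jaw": 20},
])

```text
time: 20.27
position: [0.5458, 0.1472, 0.1386]
tcp_rot: [0.001, 1.0, -0.001, -0.0]
force: [0.1, 0.3, -0.2]
gripper_width: 0.0413
```

Call:
move_arm([
  {"ax": 0, "ay": 0, "az": 0, "tx": 0, "ty": 0, "tz": 1.5, "jaw": 20},
  {"ax": 0, "ay": 0, "az": 0, "tx": 0, "ty": 0, "tz": 3, "jaw": 20},
  {"ax": 0, "ay": 0, "az": 0, "tx": 0, "ty": 0, "tz": 3, "jaw": 20},
])

```text
time: 20.65
position: [0.5458, 0.1472, 0.1355]
tcp_rot: [0.001, 1.0, -0.001, -0.0]
force: [0.5, -0.0, -0.7]
gripper_width: 0.0411
```

Call:
move_arm([
  {"ax": 0, "ay": 0, "az": 0, "tx": 0, "ty": 0, "tz": 2, "jaw": 20},
  {"ax": 0, "ay": 0, "az": 0, "tx": 0, "ty": 0, "tz": 3, "jaw": 20},
])

```text
time: 20.9
position: [0.5458, 0.1472, 0.1324]
tcp_rot: [0.001, 1.0, -0.001, -0.0]
force: [-0.0, 0.2, -1.4]
gripper_width: 0.0408
```

Call:
move_arm([
  {"ax": 0, "ay": 0, "az": 0, "tx": 0, "ty": 0, "tz": 2.5, "jaw": 20},
  {"ax": 0, "ay": 0, "az": 0, "tx": 0, "ty": 0, "tz": 5, "jaw": 20},
  {"ax": 0, "ay": 0, "az": 0, "tx": 0, "ty": 0, "tz": 5, "jaw": 20},
])

```text
time: 21.28
position: [0.5458, 0.1471, 0.1272]
tcp_rot: [0.001, 1.0, -0.001, -0.0]
force: [0.8, 0.8, -0.2]
gripper_width: 0.0406
```

Call:
move_arm([
  {"ax": 0, "ay": 0, "az": 0, "tx": 0, "ty": 0, "tz": 3, "jaw": 20},
  {"ax": 0, "ay": 0, "az": 0, "tx": 0, "ty": 0, "tz": 6, "jaw": 20},
  {"ax": 0, "ay": 0, "az": 0, "tx": 0, "ty": 0, "tz": 9, "jaw": 20},
])

```text
time: 21.65
position: [0.5461, 0.1472, 0.1181]
tcp_rot: [0.001, 1.0, -0.001, -0.0]
force: [1.2, 0.1, 3.3]
gripper_width: 0.0405
```

Call:
move_arm([
  {"ax": 0, "ay": 0, "az": 0, "tx": 0, "ty": 0, "tz": 3, "jaw": 20},
  {"ax": 0, "ay": 0, "az": 0, "tx": 0, "ty": 0, "tz": 6, "jaw": 20},
  {"ax": 0, "ay": 0, "az": 0, "tx": 0, "ty": 0, "tz": 8, "jaw": 20},
])

```text
time: 22.02
position: [0.5462, 0.1472, 0.11]
tcp_rot: [0.001, 1.0, -0.001, -0.0]
force: [1.2, 0.7, 1.2]
gripper_width: 0.0409
```

Call:
move_arm([
  {"ax": 0, "ay": 0, "az": 0, "tx": 0, "ty": 0, "tz": 3, "jaw": 20},
  {"ax": 0, "ay": 0, "az": 0, "tx": 0, "ty": 0, "tz": 6, "jaw": 20},
])

```text
time: 22.28
position: [0.5465, 0.1472, 0.1041]
tcp_rot: [0.001, 1.0, -0.001, 0.0]
force: [-0.1, -0.6, 11.5]
gripper_width: 0.0406
```

Call:
move_arm([
  {"ax": 0, "ay": 0, "az": 0, "tx": 0, "ty": 0, "tz": 1.5, "jaw": 20},
])

```text
time: 22.4
position: [0.5466, 0.1472, 0.1025]
tcp_rot: [0.001, 1.0, -0.001, 0.0]
force: [0.9, 0.3, 3.2]
gripper_width: 0.0406
```

Run:
```python
from h import *
im=imaging.camera("side")
plan((.546,.1472,.1));p=manip.observe()["position"]
cv2.imwrite(f"pics/ov11.png",overlay("side",im,ringc(p[0],p[1],p[2]+.0038,.022)+[(.5457,.1474,.1328,.0075)]+[(.5457,.1474,.0918,.027)]))
```

```text
t 22.45 pos [0.5465 0.1472 0.1024] F [2.45 0.55 1.72] w 0.041
shift [-0.5  0.   2.4] turn [ 0.001 -0.001 -0.001] rows 0.0
```

View pics/ov11.png

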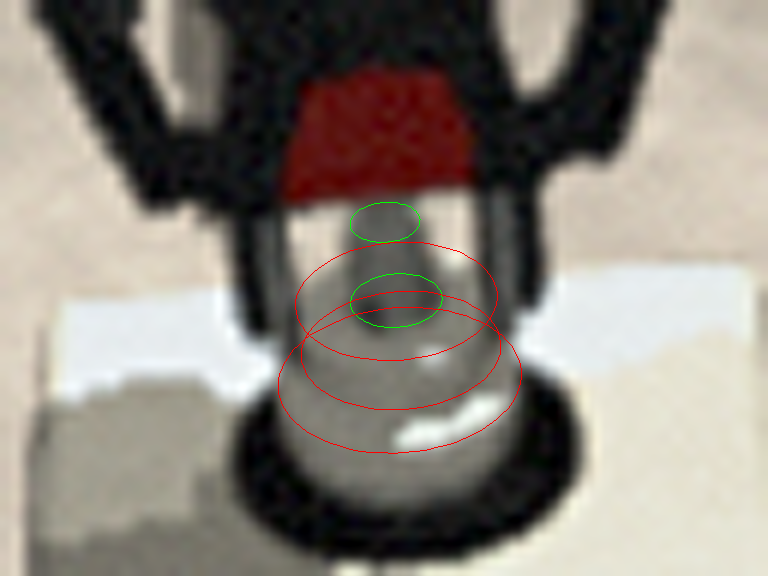

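Force is back to about 2 N, so that was only the ramp. I'll go on in small steps.

Call:
move_arm([
  {"ax": 0, "ay": 0, "az": 0, "tx": 0.3, "ty": 0, "tz": 1.5, "jaw": 20},
])

```text
time: 22.58
position: [0.5467, 0.1472, 0.1008]
tcp_rot: [0.001, 1.0, -0.001, 0.0]
force: [0.5, 1.2, 2.0]
gripper_width: 0.0408
```

Call:
move_arm([
  {"ax": 0, "ay": 0, "az": 0, "tx": 0, "ty": 0, "tz": 1.5, "jaw": 20},
])

```text
time: 22.7
position: [0.5466, 0.1471, 0.0991]
tcp_rot: [0.001, 1.0, -0.001, 0.0]
force: [0.3, 0.2, 2.9]
gripper_width: 0.0408
```

Call:
move_arm([
  {"ax": 0, "ay": 0, "az": 0, "tx": 0, "ty": 0, "tz": 1.5, "jaw": 20},
])

```text
time: 22.82
position: [0.5466, 0.1471, 0.0974]
tcp_rot: [0.001, 1.0, -0.001, 0.0]
force: [0.3, -0.2, 3.9]
gripper_width: 0.0409
```

Call:
move_arm([
  {"ax": 0, "ay": 0, "az": 0, "tx": 0, "ty": 0, "tz": 1, "jaw": 20},
])

```text
time: 22.95
position: [0.5466, 0.1471, 0.0966]
tcp_rot: [0.001, 1.0, -0.001, 0.0]
force: [-2.7, -1.5, 14.6]
gripper_width: 0.0408
```

Call:
move_arm([
  {"ax": 0, "ay": 0, "az": 0, "tx": 0, "ty": 0, "tz": 0.6, "jaw": 20},
])

```text
time: 23.08
position: [0.5467, 0.1471, 0.0966]
tcp_rot: [0.001, 1.0, -0.001, 0.0]
force: [-2.1, -1.0, 11.5]
gripper_width: 0.0409
```

Call:
move_arm([
  {"ax": 0, "ay": 0, "az": 0, "tx": 0, "ty": 0, "tz": 0.7, "jaw": 20},
])

```text
time: 23.2
position: [0.5466, 0.1471, 0.0966]
tcp_rot: [0.001, 1.0, -0.001, 0.001]
force: [-1.8, -1.2, 10.2]
gripper_width: 0.0408
```

Call:
move_arm([
  {"ax": 0, "ay": 0, "az": 0, "tx": 0, "ty": 0, "tz": 1.2, "jaw": 20},
])

```text
time: 23.32
position: [0.5467, 0.1471, 0.0966]
tcp_rot: [0.0, 1.0, -0.001, 0.001]
force: [-4.8, -1.1, 18.0]
gripper_width: 0.0409
```

Call:
move_arm([
  {"ax": 0, "ay": 0, "az": 0, "tx": 0, "ty": 0, "tz": 0, "jaw": 60},
  {"ax": 0, "ay": 0, "az": 0, "tx": 0, "ty": 0, "tz": -1, "jaw": 62},
  {"ax": 0, "ay": 0, "az": 0, "tx": 0, "ty": 0, "tz": -20, "jaw": 62},
  {"ax": 0, "ay": 0, "az": 0, "tx": 0, "ty": 0, "tz": -50, "jaw": 62},
  {"ax": 0, "ay": 0, "az": 0, "tx": 0, "ty": 10, "tz": -80, "jaw": 55},
  {"ax": 0, "ay": 0, "az": 0, "tx": -5, "ty": 60, "tz": -95, "jaw": 50},
  {"ax": 0, "ay": 0, "az": 0, "tx": -12, "ty": 120, "tz": -95, "jaw": 50},
  {"ax": 0, "ay": 0, "az": 0, "tx": -20, "ty": 180, "tz": -95, "jaw": 50},
  {"ax": 0, "ay": 0, "az": 0, "tx": -30, "ty": 238, "tz": -85, "jaw": 50},
  {"ax": 0, "ay": 0, "az": 0, "tx": -40, "ty": 290, "tz": -60, "jaw": 50},
])

```text
time: 24.58
position: [0.5063, -0.1449, 0.1571]
tcp_rot: [0.001, 1.0, -0.001, 0.002]
force: [0.7, -0.6, 0.1]
gripper_width: 0.0428
```

Run:
```python
from h import *
plan((.5015,-.173,.04))
```

```text
t 24.57 pos [ 0.5063 -0.1449  0.1571] F [ 0.68 -0.6   0.12] w 0.0428
shift [ -5.3  27.9 117.1] turn [ 0.002 -0.004 -0.001] rows 1.9
```

Call:
move_arm([
  {"ax": 0, "ay": 0, "az": 0, "tx": -5, "ty": 28, "tz": 30, "jaw": 50},
  {"ax": 0.001, "ay": -0.003, "az": 0, "tx": -5, "ty": 28, "tz": 75, "jaw": 50},
  {"ax": 0.001, "ay": -0.003, "az": 0, "tx": -5, "ty": 28, "tz": 110, "jaw": 50},
  {"ax": 0.001, "ay": -0.003, "az": 0, "tx": -5, "ty": 28, "tz": 117, "jaw": 50},
  {"ax": 0.001, "ay": -0.003, "az": 0, "tx": -5, "ty": 28, "tz": 117, "jaw": 50},
  {"ax": 0.001, "ay": -0.003, "az": 0, "tx": -5, "ty": 28, "tz": 117, "jaw": 50},
])

```text
time: 25.32
position: [0.5028, -0.1733, 0.0415]
tcp_rot: [0.001, 1.0, -0.001, 0.002]
force: [0.8, 0.2, 0.3]
gripper_width: 0.0423
```

Run:
```python
from h import *
im=imaging.camera("side")
cv2.imwrite(f"pics/ov12.png",overlay("side",im,ringc(.5015,-.173,.0105,.017)))
cv2.imwrite(f"pics/ov13.png",overlay("side",im,ringc(.5462,.1472,.0998,.022)+[(.5462,.1472,.0933,.027),(.5462,.1472,.1338,.0075)]))
plan((.5015,-.173,.007))
```

```text
t 25.38 pos [ 0.5028 -0.1733  0.0415] F [ 0.57 -0.12 -0.32] w 0.0425
shift [-1.5 -0.3 34.5] turn [ 0.001 -0.004 -0.001] rows 0.6
```

View pics/ov12.png

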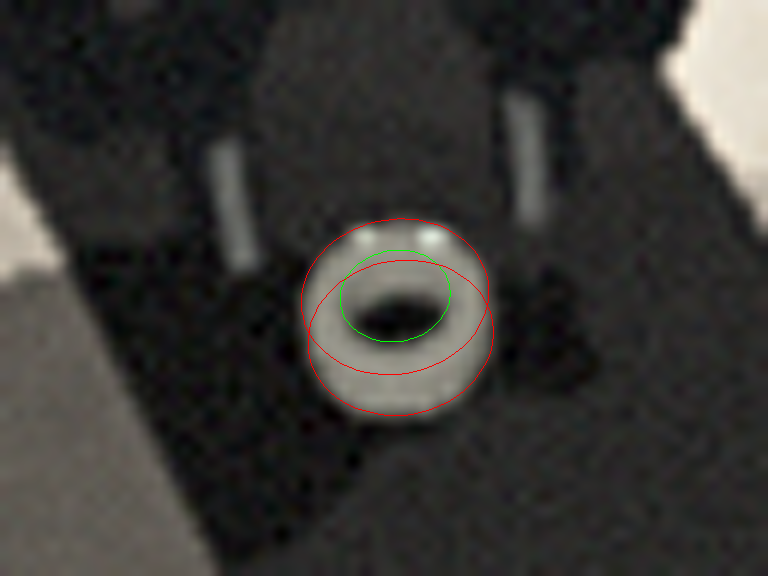

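View pics/ov13.png

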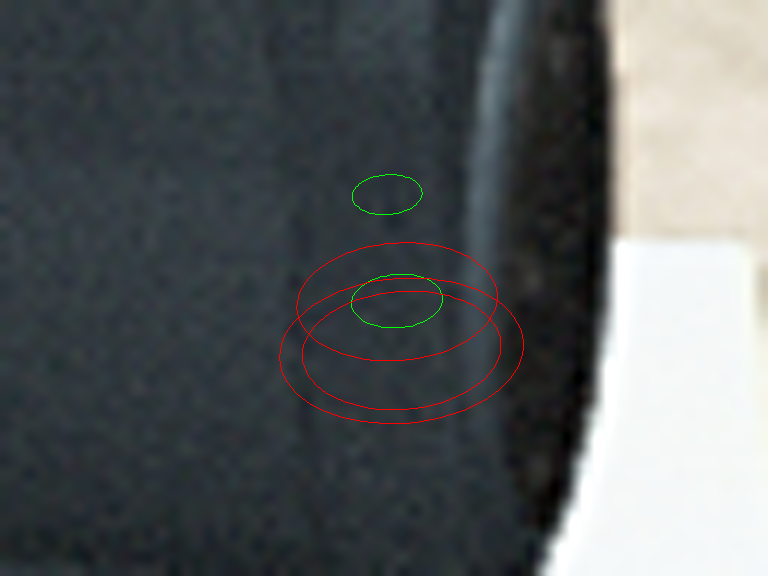

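Call:
move_arm([
  {"ax": 0, "ay": -0.002, "az": 0, "tx": -1, "ty": 0, "tz": 15, "jaw": 50},
  {"ax": 0, "ay": -0.004, "az": 0, "tx": -1.2, "ty": 0, "tz": 29, "jaw": 50},
  {"ax": 0, "ay": -0.004, "az": 0, "tx": -1.2, "ty": 0, "tz": 36, "jaw": 50},
  {"ax": 0, "ay": -0.004, "az": 0, "tx": -1.2, "ty": 0, "tz": 36, "jaw": 50},
])

```text
time: 25.88
position: [0.5011, -0.1731, 0.0046]
tcp_rot: [0.0, 1.0, -0.001, -0.001]
force: [-0.1, 0.2, -0.9]
gripper_width: 0.0425
```

Call:
move_arm([
  {"ax": 0, "ay": 0, "az": 0, "tx": 0, "ty": 0, "tz": 0, "jaw": 44},
  {"ax": 0, "ay": 0, "az": 0, "tx": 0, "ty": 0, "tz": 0, "jaw": 38},
  {"ax": 0, "ay": 0, "az": 0, "tx": 0, "ty": 0, "tz": 0, "jaw": 28},
  {"ax": 0, "ay": 0, "az": 0, "tx": 0, "ty": 0, "tz": 0, "jaw": 10},
  {"ax": 0, "ay": 0, "az": 0, "tx": 0, "ty": 0, "tz": 0, "jaw": 10},
])

```text
time: 26.5
position: [0.5014, -0.1732, 0.0051]
tcp_rot: [0.0, 1.0, -0.001, -0.001]
force: [-0.4, 0.1, 6.2]
gripper_width: 0.0306
```

Run:
```python
from h import *
im=imaging.camera("side")
cv2.imwrite(f"pics/ov14.png",overlay("side",im,ringc(.5015,-.173,.0105,.017)))
plan((.5015,-.173,.007))
```

```text
t 26.55 pos [ 0.5014 -0.1732  0.0051] F [-0.18  0.49  5.78] w 0.031
shift [ 0.1 -0.2 -1.9] turn [ 0.001  0.001 -0.001] rows 0.0
```

View pics/ov14.png

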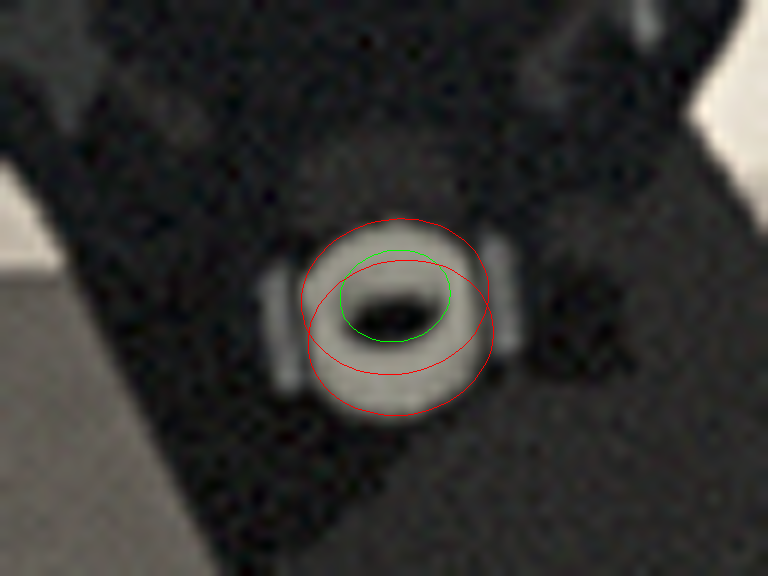

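Call:
move_arm([
  {"ax": 0, "ay": 0, "az": 0, "tx": 0, "ty": 0, "tz": -20, "jaw": 10},
  {"ax": 0, "ay": 0, "az": 0, "tx": 0, "ty": 0, "tz": -70, "jaw": 10},
  {"ax": 0, "ay": 0, "az": 0, "tx": 2, "ty": -15, "tz": -125, "jaw": 10},
  {"ax": 0, "ay": 0, "az": 0, "tx": 8, "ty": -55, "tz": -165, "jaw": 10},
  {"ax": 0, "ay": 0, "az": 0, "tx": 15, "ty": -110, "tz": -175, "jaw": 10},
  {"ax": 0, "ay": 0, "az": 0, "tx": 24, "ty": -170, "tz": -175, "jaw": 10},
  {"ax": 0, "ay": 0, "az": 0, "tx": 33, "ty": -230, "tz": -175, "jaw": 10},
  {"ax": 0, "ay": 0, "az": 0, "tx": 41, "ty": -280, "tz": -170, "jaw": 10},
  {"ax": 0, "ay": 0, "az": 0, "tx": 45, "ty": -312, "tz": -160, "jaw": 10},
  {"ax": 0, "ay": 0, "az": 0, "tx": 45, "ty": -320, "tz": -150, "jaw": 10},
])

```text
time: 27.8
position: [0.547, 0.1488, 0.154]
tcp_rot: [0.0, 1.0, 0.001, -0.001]
force: [0.6, -0.2, 0.0]
gripper_width: 0.0308
```

Call:
move_arm([
  {"ax": 0, "ay": 0, "az": 0, "tx": 0, "ty": 0, "tz": 0, "jaw": 10},
  {"ax": 0, "ay": 0, "az": 0, "tx": 0, "ty": 0, "tz": 0, "jaw": 10},
  {"ax": 0, "ay": 0, "az": 0, "tx": 0, "ty": 0, "tz": 0, "jaw": 10},
  {"ax": 0, "ay": 0, "az": 0, "tx": 0, "ty": 0, "tz": 0, "jaw": 10},
])

```text
time: 28.3
position: [0.5472, 0.1481, 0.1545]
tcp_rot: [0.0, 1.0, 0.0, -0.0]
force: [0.2, 0.4, -0.4]
gripper_width: 0.0309
```

Run:
```python
from h import *
im=imaging.camera("side")
plan((.5462,.1474,.1385));p=manip.observe()["position"]
cv2.imwrite(f"pics/ov15.png",overlay("side",im,ringc(p[0],p[1],p[2]+.0054,.017)+[(.546,.1474,.1328,.0075),(.546,.1474,.1328-.028,.022)]))
```

```text
t 28.35 pos [0.5472 0.1482 0.1544] F [-0.1   0.01 -0.38] w 0.031
shift [-0.9  0.8 15.9] turn [0.001 0.001 0.   ] rows 0.3
```

View pics/ov15.png

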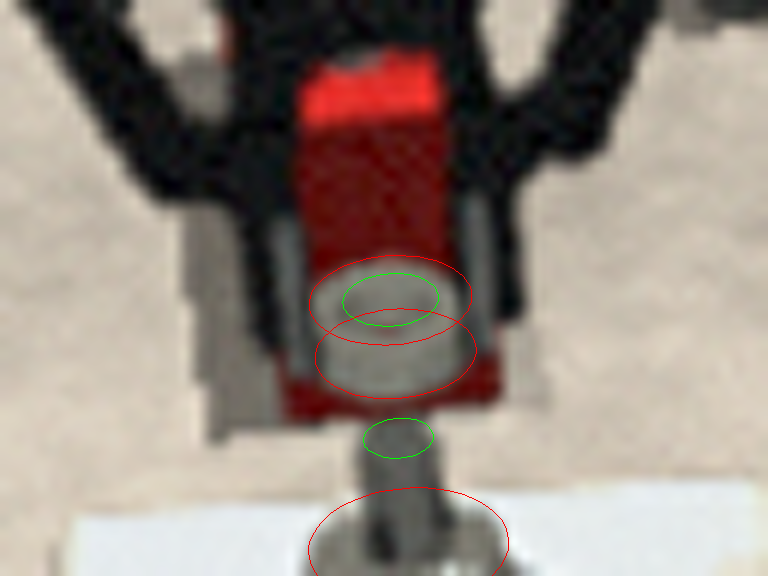

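Call:
move_arm([
  {"ax": 0, "ay": 0, "az": 0, "tx": -0.8, "ty": 0.8, "tz": 8, "jaw": 10},
  {"ax": 0, "ay": 0, "az": 0, "tx": -0.8, "ty": 0.8, "tz": 15, "jaw": 10},
  {"ax": 0, "ay": 0, "az": 0, "tx": -0.8, "ty": 0.8, "tz": 17, "jaw": 10},
  {"ax": 0, "ay": 0, "az": 0, "tx": -0.8, "ty": 0.8, "tz": 17, "jaw": 10},
])

```text
time: 28.85
position: [0.5462, 0.1474, 0.1371]
tcp_rot: [0.0, 1.0, 0.0, -0.001]
force: [-0.4, -1.3, -0.1]
gripper_width: 0.031
```

Call:
move_arm([
  {"ax": 0, "ay": 0, "az": 0, "tx": 0, "ty": 0, "tz": 1.5, "jaw": 10},
  {"ax": 0, "ay": 0, "az": 0, "tx": 0, "ty": 0, "tz": 3, "jaw": 10},
  {"ax": 0, "ay": 0, "az": 0, "tx": 0, "ty": 0, "tz": 3, "jaw": 10},
])

```text
time: 29.22
position: [0.5462, 0.1474, 0.134]
tcp_rot: [0.0, 1.0, 0.0, -0.001]
force: [-1.1, 0.4, -0.1]
gripper_width: 0.0309
```

Call:
move_arm([
  {"ax": 0, "ay": 0, "az": 0, "tx": 0, "ty": 0, "tz": 2, "jaw": 10},
  {"ax": 0, "ay": 0, "az": 0, "tx": 0, "ty": 0, "tz": 3, "jaw": 10},
])

```text
time: 29.48
position: [0.5461, 0.1474, 0.1309]
tcp_rot: [0.0, 1.0, 0.0, -0.001]
force: [-0.2, 0.4, -0.3]
gripper_width: 0.0307
```

Call:
move_arm([
  {"ax": 0, "ay": 0, "az": 0, "tx": 0, "ty": 0, "tz": 2, "jaw": 10},
  {"ax": 0, "ay": 0, "az": 0, "tx": 0, "ty": 0, "tz": 4, "jaw": 10},
])

```text
time: 29.72
position: [0.5461, 0.1474, 0.1267]
tcp_rot: [0.0, 1.0, 0.0, -0.001]
force: [-0.5, 0.4, -0.7]
gripper_width: 0.0305
```

Call:
move_arm([
  {"ax": 0, "ay": 0, "az": 0, "tx": 0, "ty": 0, "tz": 2.5, "jaw": 10},
  {"ax": 0, "ay": 0, "az": 0, "tx": 0, "ty": 0, "tz": 5, "jaw": 10},
])

```text
time: 29.98
position: [0.546, 0.1474, 0.1215]
tcp_rot: [0.001, 1.0, 0.0, -0.001]
force: [0.2, 0.5, -0.3]
gripper_width: 0.0309
```

Call:
move_arm([
  {"ax": 0, "ay": 0, "az": 0, "tx": 0, "ty": 0, "tz": 2.5, "jaw": 10},
  {"ax": 0, "ay": 0, "az": 0, "tx": 0, "ty": 0, "tz": 5, "jaw": 10},
])

```text
time: 30.22
position: [0.5463, 0.1473, 0.1165]
tcp_rot: [0.001, 1.0, 0.0, -0.001]
force: [0.6, -0.5, 2.3]
gripper_width: 0.0309
```

Call:
move_arm([
  {"ax": 0, "ay": 0, "az": 0, "tx": 0, "ty": 0, "tz": 1.5, "jaw": 10},
])

```text
time: 30.35
position: [0.5466, 0.1474, 0.1152]
tcp_rot: [0.0, 1.0, 0.0, -0.0]
force: [0.0, -0.4, 0.1]
gripper_width: 0.0308
```

Call:
move_arm([
  {"ax": 0, "ay": 0, "az": 0, "tx": 0, "ty": 0, "tz": 1.5, "jaw": 10},
])

```text
time: 30.48
position: [0.5466, 0.1474, 0.1137]
tcp_rot: [0.0, 1.0, 0.0, -0.0]
force: [-0.1, 0.3, 1.8]
gripper_width: 0.0308
```

Call:
move_arm([
  {"ax": 0, "ay": 0, "az": 0, "tx": 0, "ty": 0, "tz": 2, "jaw": 10},
])

```text
time: 30.6
position: [0.5467, 0.1474, 0.1117]
tcp_rot: [0.0, 1.0, 0.0, -0.0]
force: [-0.2, 0.1, 2.3]
gripper_width: 0.0306
```

Call:
move_arm([
  {"ax": 0, "ay": 0, "az": 0, "tx": 0, "ty": 0, "tz": 1.5, "jaw": 10},
])

```text
time: 30.72
position: [0.5466, 0.1474, 0.1101]
tcp_rot: [0.0, 1.0, 0.0, -0.0]
force: [0.2, -0.2, 2.5]
gripper_width: 0.0304
```

Call:
move_arm([
  {"ax": 0, "ay": 0, "az": 0, "tx": 0, "ty": 0, "tz": 1, "jaw": 10},
])

```text
time: 30.85
position: [0.5466, 0.1474, 0.1089]
tcp_rot: [0.0, 1.0, 0.0, -0.0]
force: [1.3, -0.8, 2.3]
gripper_width: 0.0306
```

Call:
move_arm([
  {"ax": 0, "ay": 0, "az": 0, "tx": 0, "ty": 0, "tz": 1, "jaw": 10},
])

```text
time: 30.98
position: [0.5467, 0.1474, 0.108]
tcp_rot: [0.0, 1.0, 0.0, 0.0]
force: [-0.3, -0.8, 10.8]
gripper_width: 0.0312
```

Contact comes at 0.108, against 0.1079 predicted. I'll firm it up.

Call:
move_arm([
  {"ax": 0, "ay": 0, "az": 0, "tx": 0, "ty": 0, "tz": 1.2, "jaw": 10},
])

```text
time: 31.1
position: [0.5468, 0.1474, 0.1079]
tcp_rot: [0.0, 1.0, 0.0, 0.0]
force: [-6.7, -1.7, 22.8]
gripper_width: 0.0306
```

Call:
move_arm([
  {"ax": 0, "ay": 0, "az": 0, "tx": 0, "ty": 0, "tz": 1.3, "jaw": 10},
  {"ax": 0, "ay": 0, "az": 0, "tx": 0, "ty": 0, "tz": 1.3, "jaw": 10},
])

```text
time: 31.35
position: [0.5468, 0.1474, 0.108]
tcp_rot: [0.0, 1.0, 0.0, 0.001]
force: [-3.9, -1.9, 15.1]
gripper_width: 0.0304
```

Call:
move_arm([
  {"ax": 0, "ay": 0, "az": 0, "tx": 0, "ty": 0, "tz": 0, "jaw": 52},
  {"ax": 0, "ay": 0, "az": 0, "tx": 0, "ty": 0, "tz": 0, "jaw": 52},
  {"ax": 0, "ay": 0, "az": 0, "tx": -0.5, "ty": 0, "tz": -20, "jaw": 52},
  {"ax": 0, "ay": 0, "az": 0, "tx": -0.5, "ty": 0, "tz": -40, "jaw": 50},
  {"ax": 0, "ay": 0, "az": 0, "tx": -0.5, "ty": 0, "tz": -40, "jaw": 31},
  {"ax": 0, "ay": 0, "az": 0, "tx": -0.5, "ty": 0, "tz": -40, "jaw": 31},
  {"ax": 0, "ay": 0, "az": 0, "tx": -0.5, "ty": 0, "tz": -40, "jaw": 31},
])

```text
time: 32.22
position: [0.5456, 0.1472, 0.1469]
tcp_rot: [0.0, 1.0, 0.0, 0.0]
force: [-1.3, 0.3, -0.1]
gripper_width: 0.0267
```

Run:
```python
from h import *
im=imaging.camera("side")
plan((.5462,.1474,.124))
S=(.5462,.1474);z=.0795
cv2.imwrite(f"pics/ov16.png",overlay("side",im,[(*S,.11,.001)],k=16,w=24,h=18))
```

```text
t 32.27 pos [0.5457 0.1473 0.147 ] F [-0.13  0.69 -0.05] w 0.0261
shift [ 0.5 -0.1 23. ] turn [ 0.001 -0.     0.   ] rows 0.4
```

View pics/ov16.png

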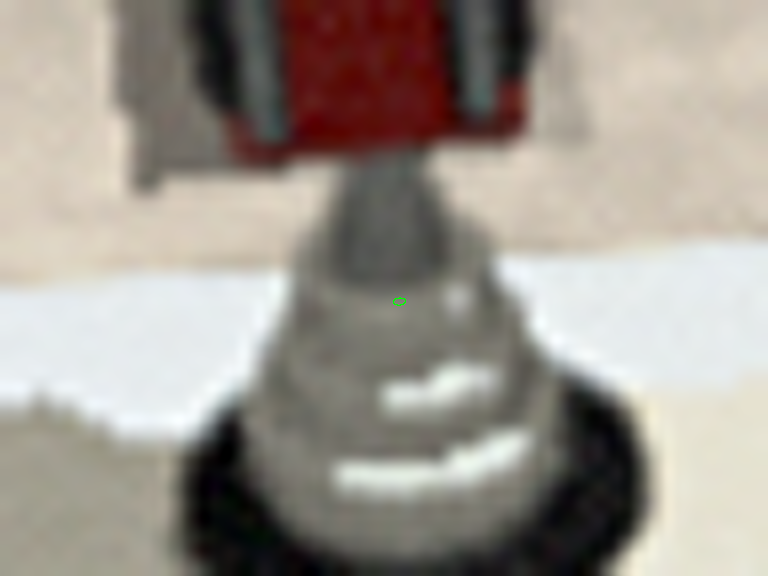

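Call:
move_arm([
  {"ax": 0, "ay": 0, "az": 0, "tx": 0.7, "ty": 0, "tz": 8, "jaw": 31},
  {"ax": 0, "ay": 0, "az": 0, "tx": 0.7, "ty": 0, "tz": 16, "jaw": 31},
  {"ax": 0, "ay": 0, "az": 0, "tx": 0.7, "ty": 0, "tz": 23, "jaw": 31},
  {"ax": 0, "ay": 0, "az": 0, "tx": 0.7, "ty": 0, "tz": 23, "jaw": 31},
])

```text
time: 32.78
position: [0.5459, 0.1471, 0.1232]
tcp_rot: [0.001, 1.0, 0.0, -0.0]
force: [0.1, -0.5, 0.2]
gripper_width: 0.0267
```

Call:
move_arm([
  {"ax": 0, "ay": 0, "az": 0, "tx": 0, "ty": 0, "tz": 2, "jaw": 31},
])

```text
time: 32.9
position: [0.5461, 0.1472, 0.1214]
tcp_rot: [0.0, 1.0, 0.0, -0.0]
force: [0.9, -0.3, 1.1]
gripper_width: 0.0266
```

Call:
move_arm([
  {"ax": 0, "ay": 0, "az": 0, "tx": 0, "ty": 0, "tz": 1.3, "jaw": 31},
])

```text
time: 33.02
position: [0.5462, 0.1472, 0.12]
tcp_rot: [0.0, 1.0, 0.0, -0.0]
force: [-0.6, -0.8, 2.2]
gripper_width: 0.0264
```

Call:
move_arm([
  {"ax": 0, "ay": 0, "az": 0, "tx": 0, "ty": 0, "tz": 1.3, "jaw": 31},
])

```text
time: 33.15
position: [0.5464, 0.1472, 0.1197]
tcp_rot: [0.0, 1.0, 0.0, 0.0]
force: [-4.3, -1.7, 16.7]
gripper_width: 0.0269
```

Call:
move_arm([
  {"ax": 0, "ay": 0, "az": 0, "tx": 0, "ty": 0, "tz": 1.3, "jaw": 31},
  {"ax": 0, "ay": 0, "az": 0, "tx": 0, "ty": 0, "tz": 1.4, "jaw": 31},
])

```text
time: 33.4
position: [0.5464, 0.1472, 0.1197]
tcp_rot: [0.0, 1.0, 0.0, 0.001]
force: [-4.8, -1.0, 13.6]
gripper_width: 0.0263
```

Call:
move_arm([
  {"ax": 0, "ay": 0, "az": 0, "tx": 0, "ty": 0, "tz": -10, "jaw": 31},
  {"ax": 0, "ay": 0, "az": 0, "tx": 0, "ty": 0, "tz": -50, "jaw": 31},
  {"ax": 0, "ay": 0, "az": 0, "tx": 0, "ty": 0, "tz": -100, "jaw": 31},
  {"ax": 0, "ay": 0, "az": 0, "tx": -50, "ty": 0, "tz": -120, "jaw": 31},
  {"ax": 0, "ay": 0, "az": 0, "tx": -100, "ty": -30, "tz": -120, "jaw": 31},
  {"ax": 0, "ay": 0, "az": 0, "tx": -150, "ty": -60, "tz": -120, "jaw": 31},
  {"ax": 0, "ay": 0, "az": 0, "tx": -190, "ty": -100, "tz": -120, "jaw": 31},
  {"ax": 0, "ay": 0, "az": 0, "tx": -220, "ty": -140, "tz": -120, "jaw": 31},
  {"ax": 0, "ay": 0, "az": 0, "tx": -220, "ty": -140, "tz": -120, "jaw": 31},
  {"ax": 0, "ay": 0, "az": 0, "tx": -220, "ty": -140, "tz": -120, "jaw": 31},
])

```text
time: 34.65
position: [0.3263, 0.2872, 0.2396]
tcp_rot: [0.0, 1.0, 0.001, 0.001]
force: [-0.1, -0.2, -0.4]
gripper_width: 0.0264
```

Run:
```python
from h import *
S=(.5462,.1474)
out=[]
for c in("side","top"):
    im=imaging.camera(c);cv2.imwrite(f"pics/fin_{c}.png",im)
    for z in(.0790,):
        a=overlay(c,im,[(*S,.1,.001)],k=16,w=16,h=18)
        b=overlay(c,im,[(*S,.1,.001),(*S,z,.027),(*S,z+.013,.027),(*S,z+.013,.022),(*S,z+.026,.022),(*S,z+.026,.017),(*S,z+.039,.017),(*S,z+.054,.0075)],k=16,w=16,h=18)
        cv2.imwrite(f"pics/fin_ov_{c}.png",cv2.resize(np.hstack([a,b]),None,fx=.75,fy=.75))
s=manip.observe();print(s["time"],s["position"],s["force"])
```

```text
34.75 [0.32675361 0.2865338  0.23933479] [-0.66674051  0.88202038 -0.80628279]
```

View pics/fin_ov_side.png

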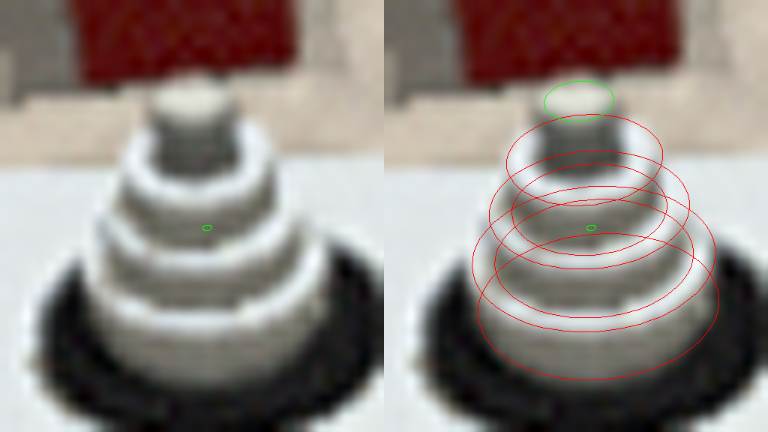

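View pics/fin_ov_top.png

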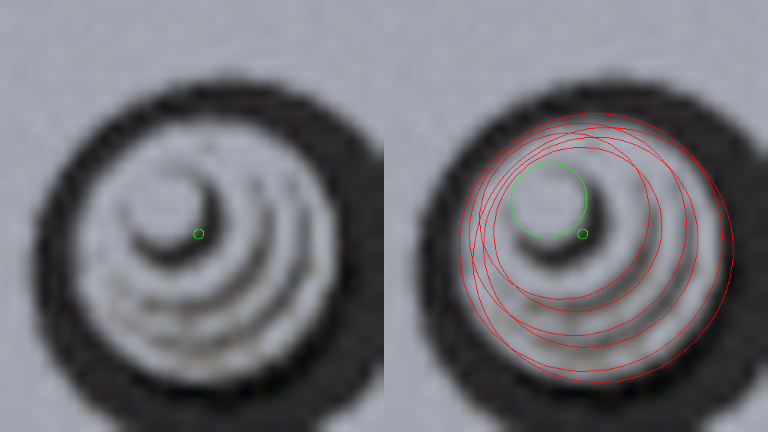

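View pics/fin_side.png

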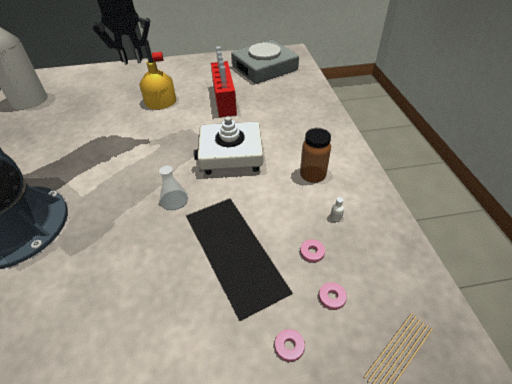

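The stack matches the seated outlines at every level: large, medium and small, with about 15 mm of spindle showing. The bystanders look unmoved, so I'll hand in.

```bash
python3 -c "
from h import *
print(workorder.job_done())"
```

```text
the job is handed in; nothing more can be done
None
```

The three white rings are on the spindle in the order asked: large at the bottom, then medium, then small on top. The job was handed in at about 35 s. I let go, and the arm was clear of everything.

- **Seating:** each ring was pressed until the tool stopped moving, at about 25 N for the large ring, 18 N for the medium and 23 N for the small. The stop heights rose in 13 mm steps, within about 0.2 mm. A final press of about 17 N on the top ring moved nothing.
- **Load:** the highest force I read was 25.4 N, under the 40 N limit. Readings came only at the end of each move, so a brief higher peak could have been missed.
- **Pictures:** in both final views the stack matches the seated outlines. The flask, jar, dropper and pink rings look unmoved by eye.
- **Disagreement:** by touch the seat came out at about 81 mm, and by the cameras at about 79 mm. That is within the 2 mm camera calibration. I trusted the firm stops and the even steps.

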